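Dock the bench lantern in its bayonet mount

TASK

Take the yellow work lantern by its swinging bail off its hook and stand it upright on the round cork mat, letting go of it completely. Then take it by the black fin on top, lower its foot into the round bayonet dock with the two brass lugs in the two open slots, push it down against the spring, twist it clockwise (seen from above) to the stop and let it spring up into its notches, locked, and let go; do not drop the lantern or tip it over, and leave the other things on the bench where they are.

Things in the scene. Friction and masses are not known exactly. Their poses are not given: they have to be found in the camera images.
- lantern: work lantern, 0.45 kg, 152 mm tall without bail; origin at the centre of its foot's underside, z up its axis. It starts hanging by its bail, foot about 83 mm above the table, at about the hook stand's yaw. From the foot up: black shank (z 0 to 42), yellow base cap of diameter 68 (z 42 to 54), white diffuser of diameter 58 (z 54 to 106), yellow head cap of diameter 68 (z 106 to 124), black fin
- lantern_lugs (a point): on the lantern's axis, level with its lugs, 14 mm above the foot; axes as the lantern's. Two brass lugs, round bars of diameter 9 mm, stick out along +x and -x to 38 mm from the axis; a half turn makes no difference. The shank has a diameter of 50 mm, its foot edge chamfered 3 mm
- lantern_fin (a point): centre of the black fin on the lantern's top, 138 mm above the foot; the fin is in line with the lugs, 50 mm long (lantern x), 14 mm thick (y), 28 mm high (124 to 152 mm above the foot)
- lantern_mid (a point): the lantern's axis half-way up, 76 mm above its foot; axes as the lantern's
- bail (a joint): angle of the lantern's steel bail on its hinge (along lantern y, 112 mm above the foot); 0 is upright over the fin, 1.45 folded down towards the lantern's +x. It swings freely: it carries the lantern but cannot push or twist it. Let go, a weak spring folds it down in about a second, level with the head cap, sticking out 80 mm from the axis
- bail_bar (a point): centre of the bail's top bar, 80 mm from the hinge; the bar is 100 mm long (lantern y), 8 mm thick and 10 mm high, with side arms at y = +-46 mm. While hung the hook passes under this point, so pinch the bar beside the hook, about 25 mm off this point
- hook: wooden hook stand, fixed; origin on the table straight below the hook's seat; x points from the hook's tip back to the post. Post 28 mm square at x = 115 mm, 283 mm high, base 130 by 100 by 18 mm also centred there
- hook_seat (a point): top of the hook bar where the bail rests, 270 mm above the table; axes as the stand's. Steel bar of diameter 8 mm, open towards -x, upturned tip at x = -24 mm rising 10 mm over the seat. The bail can be raised about 25 mm before the fin meets the hook, and is free once it is more than 35 mm along -x
- mat: round cork mat, fixed, diameter 110 mm, 4 mm thick; origin at the centre of its underside, on the table
- dock: bayonet dock, fixed: aluminium collar (outer diameter 84, bore 54, top 53 mm above the table) on a dark disc of diameter 110 mm, 10 mm thick; origin at the centre of its underside. Two slots for the lugs, about 14 mm wide and open at the top, lie along its +x and -x axes (white marks)
- dock_mouth (a point): centre of the dock's mouth, on its axis at its top; axes as the dock's. Pushed down until the lantern's foot is 12 to 16 mm above the table, the lugs pass under the roof beside each slot by turning clockwise seen from above; 46 to 60 degrees from the slots (red segments) they rise 8 mm into notches, stop wall at 60. Locked, the foot is 25 to 26 mm above the table
- plunger (a joint): spring plunger in the dock's bore, 0 at rest (its top 35.5 mm above the table), growing as it is pressed, at most 0.0235 m. It pushes up with 7 N at rest, 10 N at 0.010 (locked lantern) and 14 N fully down, so the lantern set on it stays up until it is pushed
- tin_mid (a point): loose steel tin with red lid, diameter 64, height 90 mm, half-way up; stands between the places; leave alone
- gouge_mid (a point): loose gouge lying on the table, 200 mm long along its x, 26 mm high; leave alone
- chisel_mid (a point): loose chisel lying on the table, 200 mm long along its x, 26 mm high; leave alone
- mallet_mid (a point): loose wooden mallet lying on the table, head diameter 90 mm and 120 mm long along x, handle to -x, 270 mm in all, point in the head's centre; leave alone
- blank_mid (a point): loose wood blank, 160 by 75 by 50 mm, at its centre; leave alone
- bottle_mid (a point): loose amber varnish bottle, upright, diameter 56, height 170 mm, point half-way up; stands between the places, in the way of a low carry; leave alone
- brush_mid (a point): loose brush lying on the table, 180 mm long, less than 35 mm high; leave alone
There are look-alikes about, which are no part of the job. There is more than one size of the dock; the job needs the smallest.

How it is judged:
By the outcome, as a careful person would: the job done as asked, in the order asked, and still so for the second after the job is handed in, with the robot touching nothing.
It also fails if it takes over 72 s, if anything falls off the work surface, if the arm or the gripper's body presses on something with over 40 N, if the wrist force passes 120 N, or if a joint passes its speed limit or range.

ROBOT

A 6-joint arm with a two-finger parallel gripper is mounted at the origin on the work surface. World frame = base frame: x ahead of the robot, y to its left, z up, the work surface at z = 0. Lengths are in m, angles in rad, forces in N, time in s.
With the tool pointing down it reaches from about 0.4 to 0.825 m from the base axis. Payload 7 kg.
Tool frame: the origin (TCP) lies at the very end of the fingers, on their centre line; the grasp point (between the pads) lies 19 mm behind it; x points along the fingers, y is the direction in which the jaws open and shut, and the axes are right-handed (so a half turn about x gives the same grasp; the last joint's range is limited). The gripper opens to 88 mm and grips with 3 to 60 N. Pads are 19 mm wide; open, the fingers measure 130 mm over their backs; the gripper's body (78 mm by 193 mm) begins 47 mm behind the grasp point.
Start: joints at [1.58, 0.359, 0.012, 0, -1.224, -0.288], TCP at [0.186, 0.649, 0.227] pointing down, gripper open.
Joint ranges: [-3.07, 3.07], [-1.43, 2.12], [-1.02, 1.25], [-3.03, 1.67], [-3.05, -0], [-3.03, 3.03]. Speed limits (rad/s): [2.39, 2.39, 3.01, 3.14, 3.14, 3.14].

INTERFACE

Orientations are given as [roll, pitch, yaw] about the fixed x, y, z axes, in that order (R = Rz(yaw) Ry(pitch) Rx(roll)).
In Python, from station import arm, cams gives the robot as it stands. The module is installed in compiled form; this text tells all that it offers.
- The arm moves only by the tool carry_out, never from a script. Its argument "deltas" is a list of rows, each a list of 6 numbers: the shift along the tool's x, y, z in units of 0.04 m (1.0 is 0.04 m), then the turn, a rotation vector about the tool's x, y, z in units of 4 degrees (1.0 is 4 degrees). In form: [[tx, ty, tz, ax, ay, az], ...]. A call has 1 to 5 rows; each row shifts and turns the pose as measured when the row begins, along the tool's axes as they then stand; what a row does not reach is not made up. A row lasts 1/10 s, in which the tool goes at most 50 mm and 8.59 degrees, less where a joint would pass 70% of its speed; a pose out of reach is approached as far as the arm can. A call with a number of a shift or a turn outside -1 to 1 is refused whole. A call with a gripper value outside its range is refused whole. "hand" is the closure, from 0 (fully open) to 1 (shut), set as the call begins (left out, the last holds). The fingers move at their own pace and stop on an object; "newtons" is the grip in N (left out, the last holds). Time passes only in rows, so rows that do not move let the fingers close. It gives the time, the measured TCP pose, the force and the opening at its end, in the units of the state.
- arm.get_state(): the state, without advancing time (a new reading comes with each control period).
- cams.grab_frame(name): name is "scene" or "top"; returns a dict with "pixels" (400x640x3 uint8, red, green, blue), "fx", "fy", "cx", "cy" (pixels), "T" (4x4, takes a point from camera to world coordinates). Camera axes: x right, y up, looking along -z (the intrinsics and any distortion apply to the point x, -y, -z); pixel columns grow to the right and rows downward; lengths in m; the calibration is good to about 2 mm. A picture is of the moment at which its call begins. There is no depth.
- arm.job_done(): hands the job in, once; it reports no verdict.
The state is a dict: "t": time; "q": joint angles; "qd": joint speeds; "joint_efforts": joint torques, N m; "eef_pos": TCP position; "ee_rot": TCP orientation; "force": force on the tool from outside, world axes, zero at the start; "moment": the same for the moment, N m; "width": finger opening in m.
Only numpy, scipy, OpenCV 4.12 (cv2) and the standard library are available. Lean on these libraries where they do the work, as an engineer would, in place of code of your own. Each camera call takes 0.05 s, during which the arm holds its last target.

## Working session

There is one attempt and no reset: what is moved stays moved. The work goes in short steps, Python scripts to look and compute and a tool call to move; the robot and the scene stay as the last step left them, time stands still between calls to the robot, and variables do not carry over. Pictures are saved under pics/ and viewed, and the job is handed in when it is done.

Besides the shell and the picture viewer there is one more tool, called after "Call:" as name([rows], argument=value, ...), one row to a line, values as JSON. carry_out: Moves the arm, as the interface text tells. Shifts and turns lie within -1 to 1; 1 stands for 0.04 m of shift or 4 degrees of turn. Its arguments: {"type":"object","properties":{"deltas":{"type":"array","items":{"type":"array","items":{"type":"number","minimum":-1,"maximum":1}}},"hand":{"type":"number"},"newtons":{"type":"number"}},"required":["deltas"]}

```bash
mkdir -p pics; ls; python3 - <<'E'
from station import arm,cams
import cv2,numpy as np
print(arm.get_state())
for n in("scene","top"):
    f=cams.grab_frame(n); print(n,{k:v for k,v in f.items() if k!="pixels"})
    cv2.imwrite(f"pics/{n}0.png",f["pixels"][:,:,::-1])
E
```

```text
pics
{'t': 0.0, 'q': array([ 1.58010758e+00,  3.59396694e-01,  1.10774931e-02, -3.50217597e-04,
       -1.22407118e+00, -2.88135604e-01]), 'qd': array([-2.07275538e-04, -3.98622770e-05, -2.20458019e-03,  4.11239541e-04,
        3.09480453e-03, -1.83670753e-04]), 'joint_efforts': array([-2.31169741e-05, -5.82719135e+01,  2.93046659e+01,  6.99694633e+00,
        6.94145914e-03, -1.62413630e-04]), 'eef_pos': array([0.18564545, 0.64847937, 0.22562442]), 'ee_rot': array([ 1.65528802,  1.56916862, -1.76524825]), 'force': array([0.04533131, 0.01936807, 1.05988715]), 'moment': array([-0.05112981,  0.02797376, -0.04461192]), 'width': 0.08774264953887898}
scene {'fx': 475.05323221251575, 'fy': 475.05323221251575, 'cx': 317.3522746196483, 'cy': 191.6030712700862, 'T': array([[-0.28843283, -0.78410307,  0.54953515,  1.20253277],
       [ 0.95748965, -0.23888252,  0.16170565,  0.20456431],
       [ 0.00448044,  0.57281544,  0.81967213,  1.2286697 ],
       [ 0.        ,  0.        ,  0.        ,  1.        ]])}
top {'fx': 515.2914574236785, 'fy': 515.2914574236785, 'cx': 318.4150472373126, 'cy': 192.67887247451998, 'T': array([[ 0.00448181,  0.98901736, -0.14773142,  0.26011595],
       [-0.99993648,  0.00290457, -0.01089037, -0.00496573],
       [-0.01034167,  0.14777084,  0.98896756,  1.74044663],
       [ 0.        ,  0.        ,  0.        ,  1.        ]])}
```

View pics/scene0.png

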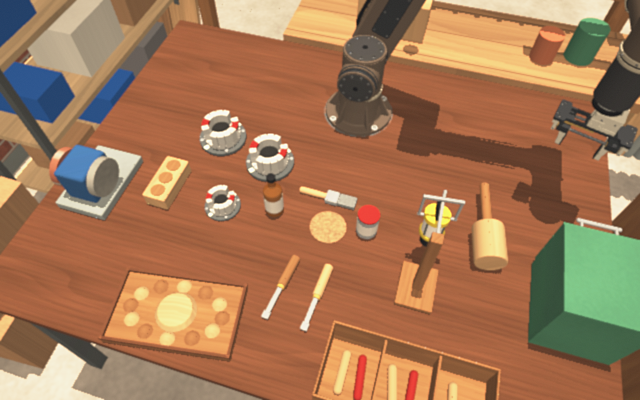

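View pics/top0.png

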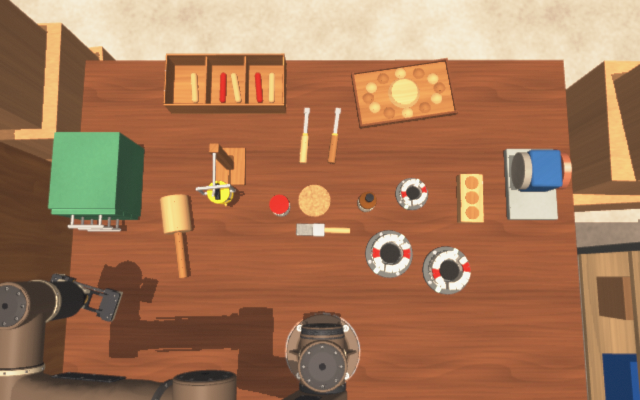

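Scene view: the lantern hangs at about (438,212), with the mat at (328,226) and the tin at (367,222). There are three docks, at (222,202), (270,155) and (222,130); the one at (222,202), top view (412,193), looks smallest. I'll enlarge these areas to confirm.

```bash
cat > h.py <<'E'
import numpy as np,cv2
from scipy.spatial.transform import Rotation as R
from station import arm,cams
def grab(n): return cams.grab_frame(n)
def ray(f,u,v):
    d=np.array([(u-f["cx"])/f["fx"],-(v-f["cy"])/f["fy"],-1.]); T=f["T"]
    d=T[:3,:3]@d; return T[:3,3],d/np.linalg.norm(d)
def onz(f,u,v,z):
    o,d=ray(f,u,v); return o+d*(z-o[2])/d[2]
def proj(f,p):
    T=f["T"]; c=T[:3,:3].T@(np.asarray(p)-T[:3,3]); return np.array([f["cx"]+f["fx"]*c[0]/-c[2], f["cy"]-f["fy"]*c[1]/-c[2]])
def tri(f1,p1,f2,p2):
    A=np.zeros((3,3));b=np.zeros(3);rs=[ray(f1,*p1),ray(f2,*p2)]
    for o,d in rs:
        M=np.eye(3)-np.outer(d,d);A+=M;b+=M@o
    x=np.linalg.solve(A,b); return x,[np.linalg.norm((np.eye(3)-np.outer(d,d))@(x-o)) for o,d in rs]
def crop(f,u0,v0,w,h,s,name):
    im=f["pixels"][v0:v0+h,u0:u0+w,::-1]; im=cv2.resize(im,None,fx=s,fy=s,interpolation=cv2.INTER_CUBIC); cv2.imwrite("pics/"+name,im)
def both(): return grab("scene"),grab("top")
def tcp():
    s=arm.get_state(); return s["eef_pos"],R.from_euler("xyz",s["ee_rot"]),s
E
python3 - <<'E'
from h import *
s,t=both()
np.save("f0.npy",np.array([s,t],object),allow_pickle=True)
a=[]
for f,r in((s,(395,170,80,150)),(t,(180,130,80,90))):
    u,v,w,h=r; crop(f,u,v,w,h,4 if f is s else 6,"lan%d.png"%(f is t))
crop(s,190,100,110,130,4,"dk0.png"); crop(t,355,165,125,140,4,"dk1.png")
E
```

```text
(no output)
```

View pics/lan0.png

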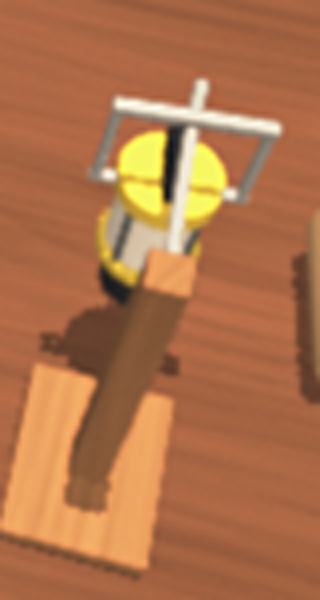

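View pics/lan1.png

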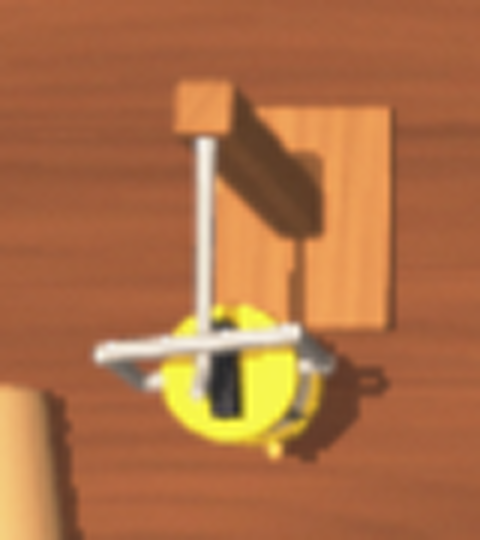

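View pics/dk0.png

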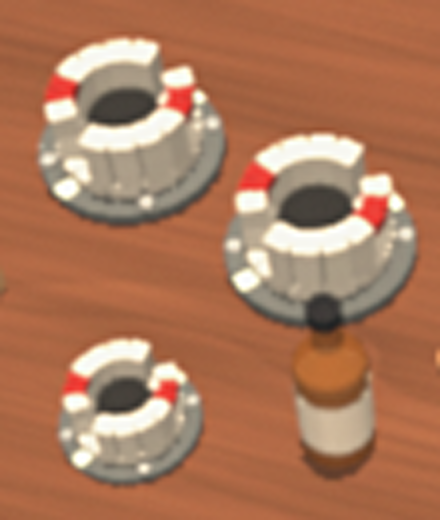

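View pics/dk1.png

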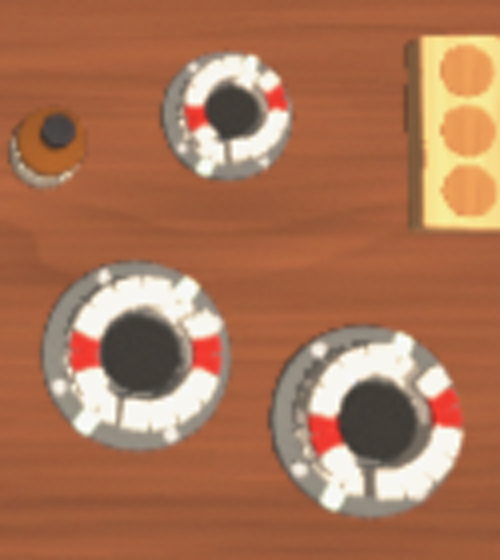

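```bash
python3 - <<'E'
from h import *
s,t=np.load("f0.npy",allow_pickle=True)
a=t["pixels"][172:214,390:436,::-1]; b=s["pixels"][180:225,198:246,::-1]
a=cv2.resize(a,(600,int(600*42/46)),interpolation=cv2.INTER_CUBIC);b=cv2.resize(b,(600,int(600*45/48)),interpolation=cv2.INTER_CUBIC)
cv2.imwrite("pics/dka.png",a);cv2.imwrite("pics/dkb.png",b)
E
```

```text
(no output)
```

View pics/dka.png

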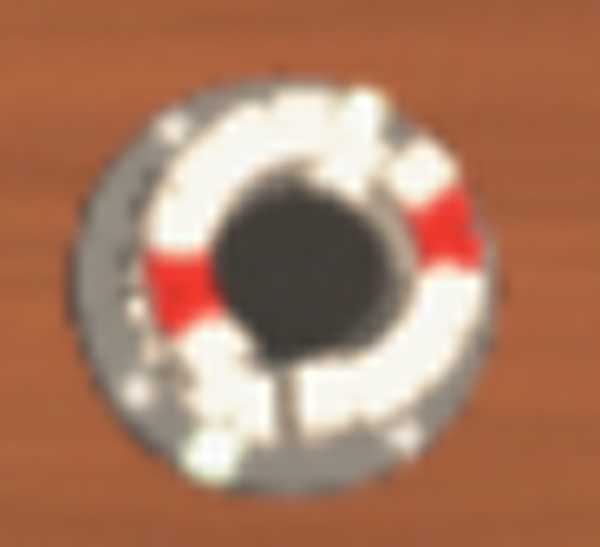

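View pics/dkb.png

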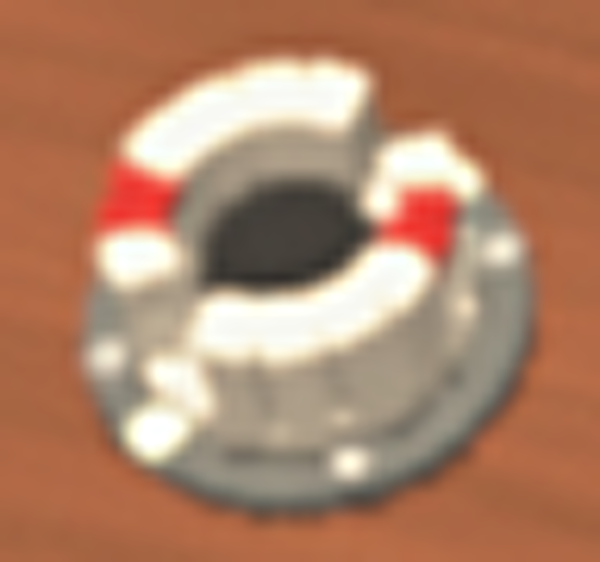

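The smallest dock is the one at top (412,193). Its disc is about 32 px, roughly 108 mm, which matches the 110 mm given, while the other two are about 160 mm. The white marks run toward the upper right and lower left at roughly yaw -23°. Next I'll measure everything.

```bash
python3 - <<'E'
from h import *
s,t=np.load("f0.npy",allow_pickle=True)
def blobs(f,m,roi,mina=5):
    u,v,w,h=roi; mm=np.zeros(m.shape,np.uint8); mm[v:v+h,u:u+w]=m[v:v+h,u:u+w]
    n,l,st,c=cv2.connectedComponentsWithStats(mm); return [(st[i,4],c[i]) for i in range(1,n) if st[i,4]>=mina]
def red(f):
    p=f["pixels"].astype(int); return ((p[...,0]>170)&(p[...,1]<90)&(p[...,2]<90)).astype(np.uint8)
rs=blobs(s,red(s),(198,180,48,45)); rt=blobs(t,red(t),(390,172,46,42)); print(rs,rt)
for f,r in((s,rs),(t,rt)):
    P=[onz(f,*c,0.053) for _,c in r]; d=P[1]-P[0]; print("dock c",(P[0]+P[1])/2,np.degrees(np.arctan2(d[1],d[0]))%180+53-180,np.linalg.norm(d))
# marks on disc (top)
k=46/600
A=onz(t,390+365*k-.5,172+110*k-.5,.010);B=onz(t,390+215*k-.5,172+455*k-.5,.010);d=A-B;print("marks",(A+B)/2,np.degrees(np.arctan2(d[1],d[0])))
# mat
for f,roi in((s,(300,200,56,50)),(t,(292,178,46,46))):
    hsv=cv2.cvtColor(f["pixels"],cv2.COLOR_RGB2HSV); u,v,w,h=roi
    z=hsv[v:v+h,u:u+w]; m=((z[...,2]>170)&(z[...,0]>8)&(z[...,0]<30)&(z[...,1]<170)).astype(np.uint8)
    c=max(cv2.findContours(m,0,1)[0],key=cv2.contourArea); (x,y),ax,an=cv2.fitEllipse(c);print(ax,"mat",onz(f,x+u,y+v,.004))
# disc dock top ellipse
# bail ends
sp=lambda x,y:(395+(x+.5)/4-.5,170+(y+.5)/4-.5); tp=lambda x,y:(180+(x+.5)/6-.5,130+(y+.5)/6-.5)
L=tri(s,sp(277,129),t,tp(100,354)); Rr=tri(s,sp(119,103),t,tp(297,332)); print("ends",L,Rr)
P=[onz(t,*tp(100,354),.275),onz(t,*tp(297,332),.275)];print(P,(P[0]+P[1])/2)
P=[onz(s,*sp(119,103),.275),onz(s,*sp(277,129),.275)];print(P,(P[0]+P[1])/2)
print("hook", onz(t,*tp(205,150),.266),onz(t,*tp(202,350),.266), onz(s,*sp(175,250),.266),onz(s,*sp(190,125),.266))
print("finends",onz(t,*tp(221,325),.235),onz(t,*tp(230,415),.235))
for n,c in (("tin",(280,205)),): print(n,onz(t,*c,.09))
print("bottle",onz(t,*(355+58/4,165+130/4),.17))
p,r,st=tcp(); print(r.as_matrix().round(3))
E
```

```text
[(np.int32(20), array([208.3 , 195.65])), (np.int32(15), array([231.66666667, 197.6       ]))] [(np.int32(19), array([423.94736842, 189.42105263])), (np.int32(19), array([403.26315789, 193.68421053]))]
dock c [ 0.51685148 -0.30098131  0.053     ] -25.771935695193065 0.07103888290907136
dock c [ 0.51687759 -0.30109246  0.053     ] -25.097353541824532 0.07008426663084874
marks [ 0.51806341 -0.30224312  0.01      ] -24.270961598238866
(34.97136306762695, 63.469364166259766) mat [0.48777158 0.03137274 0.004     ]
(31.152849197387695, 45.70356750488281) mat [0.48797635 0.02558449 0.004     ]
ends (array([0.48977016, 0.36364664, 0.27605639]), [np.float64(7.169868472267132e-05), np.float64(7.169868472261982e-05)]) (array([0.50035661, 0.26885132, 0.27831565]), [np.float64(0.00024911006985417657), np.float64(0.00024911006985422904)])
[array([0.48993974, 0.36383887, 0.275     ]), array([0.50092699, 0.26922043, 0.275     ])] [0.49543337 0.31652965 0.275     ]
[array([0.49784465, 0.26932292, 0.275     ]), array([0.48896091, 0.36389536, 0.275     ])] [0.49340278 0.31660914 0.275     ]
hook [0.59239855 0.31866175 0.266     ] [0.49345164 0.31669648 0.266     ] [0.58531358 0.31843137 0.266     ] [0.49476542 0.31414439 0.266     ]
finends [0.51090411 0.3144748  0.235     ] [0.46598762 0.30851436 0.235     ]
tin [0.46606011 0.13710174 0.09      ]
bottle [ 0.48018413 -0.14479262  0.17      ]
[[-0.    -0.275 -0.961]
 [-0.001 -0.961  0.275]
 [-1.     0.001 -0.   ]]
```

```bash
cat > plan.py <<'E'
from h import *
import sys
def plan(tp,ang,n=None,maxrows=60,lim=1.0):
    """rows to bring TCP to tp, tool down with tool-y heading ang deg"""
    p,r,st=tcp(); a=np.radians(ang)
    X=np.array([0,0,-1.]);Y=np.array([np.cos(a),np.sin(a),0]);G=R.from_matrix(np.column_stack([X,Y,np.cross(X,Y)]))
    rv=(r.inv()*G).as_rotvec(); d=np.asarray(tp)-p
    N=n or int(np.ceil(max(np.linalg.norm(d)/.04,np.degrees(np.linalg.norm(rv))/4.,1)/lim))
    print("at",p.round(4),"yang",np.degrees(np.arctan2(*r.as_matrix()[1::-1,1])).round(1),"rows",N,"t",round(st["t"],2),"q6",np.degrees(st["q"][5]).round(1),"F",st["force"].round(1),"w",round(st["width"],4))
    for i in range(N):
        ri=r*R.from_rotvec(rv*i/N); row=list(ri.inv().apply(d/N)/.04)+list(np.degrees(rv/N)/4)
        print(i,[float(round(x,3)) for x in row])
if __name__=="__main__":
    a=[float(x) for x in sys.argv[1:]]; plan(a[:3],a[3],int(a[4]) if len(a)>4 else None)
E
python3 plan.py 0.497 0.292 0.35 186.3 20
python3 - <<'E'
from h import *
s,t=np.load("f0.npy",allow_pickle=True)
crop(s,290,195,100,60,8,"m0.png");crop(t,260,170,120,60,6,"m1.png")
E
```

```text
at [0.1857 0.6486 0.2259] yang -106.0 rows 20 t 0.2 q6 -16.5 F [ 0.5 -0.5 -1. ] w 0.0877
0 [-0.155, 0.322, -0.497, 0.847, -0.001, -0.001]
1 [-0.155, 0.292, -0.515, 0.847, -0.001, -0.001]
2 [-0.155, 0.261, -0.531, 0.847, -0.001, -0.001]
3 [-0.155, 0.229, -0.546, 0.847, -0.001, -0.001]
4 [-0.155, 0.196, -0.558, 0.847, -0.001, -0.001]
5 [-0.155, 0.163, -0.569, 0.847, -0.001, -0.001]
6 [-0.155, 0.129, -0.578, 0.847, -0.001, -0.001]
7 [-0.155, 0.095, -0.584, 0.847, -0.001, -0.001]
8 [-0.155, 0.06, -0.589, 0.847, -0.001, -0.001]
9 [-0.155, 0.025, -0.591, 0.847, -0.001, -0.001]
10 [-0.155, -0.01, -0.592, 0.847, -0.001, -0.001]
11 [-0.155, -0.045, -0.59, 0.847, -0.001, -0.001]
12 [-0.155, -0.08, -0.586, 0.847, -0.001, -0.001]
13 [-0.155, -0.114, -0.581, 0.847, -0.001, -0.001]
14 [-0.155, -0.148, -0.573, 0.847, -0.001, -0.001]
15 [-0.155, -0.182, -0.563, 0.847, -0.001, -0.001]
16 [-0.155, -0.215, -0.551, 0.847, -0.001, -0.001]
17 [-0.155, -0.247, -0.538, 0.847, -0.001, -0.001]
18 [-0.155, -0.278, -0.522, 0.847, -0.001, -0.001]
19 [-0.155, -0.309, -0.505, 0.847, -0.001, -0.001]
```

View pics/m0.png

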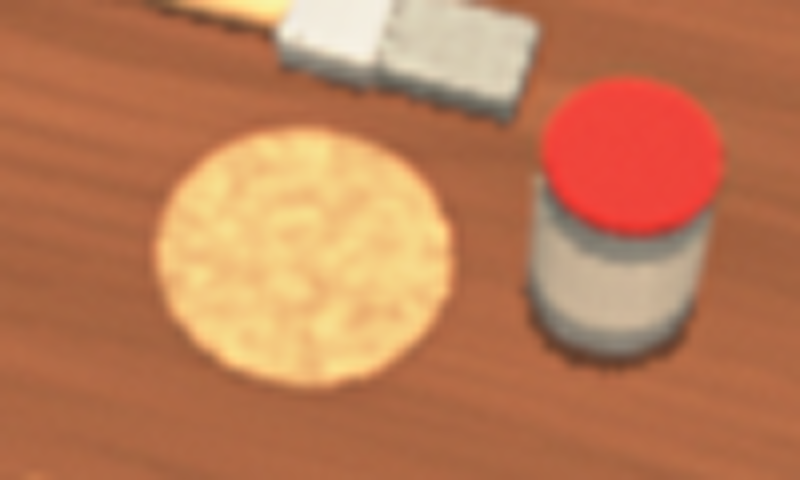

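View pics/m1.png

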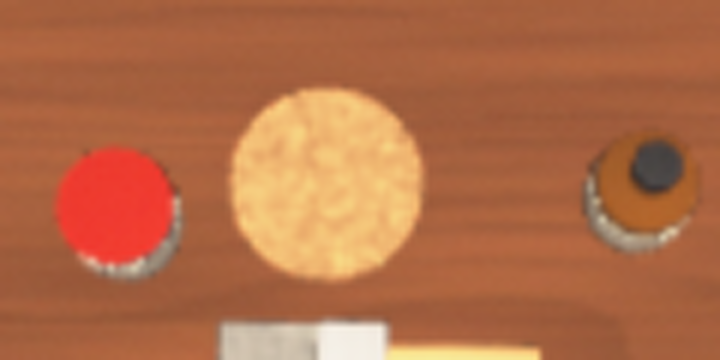

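The mat's centre is at crop (327,183) in the top view and (305,256) in the scene view. Moving towards the bail now.

```bash
python3 - <<'E'
from h import *
s,t=np.load("f0.npy",allow_pickle=True)
print(onz(t,260+327.5/6-.5,170+183.5/6-.5,.004),onz(s,290+305.5/8-.5,195+256.5/8-.5,.004))
E
```

```text
[0.49400455 0.02877208 0.004     ] [0.49463297 0.02934003 0.004     ]
```

Call:
carry_out([
  [-0.5,0,-0.2,0.85,0,0],
  [-0.7,0,-0.4,0.85,0,0],
  [-0.7,0.1,-0.6,0.85,0,0],
  [-0.6,0.1,-0.7,0.85,0,0],
  [-0.4,0.1,-0.8,0.85,0,0],
])

```text
t: 0.7
eef_pos: [0.2771, 0.5916, 0.34]
ee_rot: [1.98, 1.559, -1.743]
force: [0.7, 0.5, 0.1]
width: 0.0877
```

```bash
python3 plan.py 0.497 0.292 0.35 186.3 15
```

```text
at [0.2771 0.5916 0.34  ] yang -123.3 rows 15 t 0.7 q6 -25.2 F [0.7 0.5 0.1] w 0.0877
0 [-0.012, 0.216, -0.58, 0.84, -0.009, -0.008]
1 [-0.012, 0.182, -0.592, 0.84, -0.009, -0.008]
2 [-0.013, 0.147, -0.602, 0.84, -0.009, -0.008]
3 [-0.013, 0.111, -0.609, 0.84, -0.009, -0.008]
4 [-0.013, 0.076, -0.615, 0.84, -0.009, -0.008]
5 [-0.014, 0.039, -0.618, 0.84, -0.009, -0.008]
6 [-0.014, 0.003, -0.619, 0.84, -0.009, -0.008]
7 [-0.015, -0.033, -0.618, 0.84, -0.009, -0.008]
8 [-0.015, -0.07, -0.615, 0.84, -0.009, -0.008]
9 [-0.015, -0.105, -0.61, 0.84, -0.009, -0.008]
10 [-0.015, -0.141, -0.603, 0.84, -0.009, -0.008]
11 [-0.016, -0.176, -0.594, 0.84, -0.009, -0.008]
12 [-0.016, -0.211, -0.582, 0.84, -0.009, -0.008]
13 [-0.016, -0.245, -0.569, 0.84, -0.009, -0.008]
14 [-0.016, -0.277, -0.554, 0.84, -0.009, -0.008]
```

Call:
carry_out([
  [0,0.22,-0.6,0.85,0,0],
  [0,0.18,-0.6,0.85,0,0],
  [0,0.15,-0.6,0.85,0,0],
  [0,0.1,-0.6,0.85,0,0],
  [0,0.08,-0.6,0.85,0,0],
])

```text
t: 1.2
eef_pos: [0.3543, 0.4877, 0.3436]
ee_rot: [2.374, 1.563, -1.659]
force: [0.7, 0.3, -0.5]
width: 0.0876
```

Call:
carry_out([
  [0,0.04,-0.6,0.85,0,0],
  [0,0,-0.6,0.85,0,0],
  [0,-0.03,-0.6,0.85,0,0],
  [0,-0.07,-0.6,0.85,0,0],
  [0,-0.1,-0.6,0.85,0,0],
])

```text
t: 1.7
eef_pos: [0.4252, 0.3838, 0.3438]
ee_rot: [2.58, 1.563, -1.763]
force: [0.9, -0.5, -0.7]
width: 0.0875
```

```bash
python3 plan.py 0.497 0.292 0.35 186.3 5
```

```text
at [0.4252 0.3838 0.3438] yang -158.8 rows 5 t 1.7 q6 -40.5 F [ 0.9 -0.5 -0.7] w 0.0875
0 [-0.028, -0.168, -0.558, 0.745, -0.022, -0.01]
1 [-0.028, -0.197, -0.548, 0.745, -0.022, -0.01]
2 [-0.029, -0.225, -0.537, 0.745, -0.022, -0.01]
3 [-0.03, -0.253, -0.525, 0.745, -0.022, -0.01]
4 [-0.03, -0.28, -0.511, 0.745, -0.022, -0.01]
```

Call:
carry_out([
  [0,-0.17,-0.58,0.78,0,0],
  [0,-0.2,-0.57,0.78,0,0],
  [0,-0.23,-0.56,0.78,0,0],
  [0,-0.25,-0.55,0.78,0,0],
  [0,-0.28,-0.53,0.78,0,0],
])

```text
t: 2.2
eef_pos: [0.4994, 0.2822, 0.3442]
ee_rot: [2.771, 1.562, -1.855]
force: [0.0, 0.7, -0.3]
width: 0.0873
```

Call:
carry_out([
  [0,0,0,0,0,0],
  [0,0,0,0,0,0],
])

```text
t: 2.4
eef_pos: [0.5005, 0.2799, 0.3439]
ee_rot: [2.743, 1.562, -1.888]
force: [0.2, -0.6, -0.2]
width: 0.0876
```

```bash
python3 plan.py 0.497 0.292 0.257 186.3 6; python3 - <<'E'
from h import *
s,t=both(); crop(s,380,130,110,150,4,"b0.png"); crop(t,170,120,110,110,5,"b1.png")
E
```

```text
at [0.5005 0.2799 0.3439] yang -175.3 rows 6 t 2.4 q6 -44.3 F [ 0.2 -0.6 -0.2] w 0.0876
0 [0.362, 0.009, 0.055, -0.068, -0.02, -0.009]
1 [0.362, 0.009, 0.054, -0.068, -0.02, -0.009]
2 [0.362, 0.009, 0.054, -0.068, -0.02, -0.009]
3 [0.362, 0.009, 0.053, -0.068, -0.02, -0.009]
4 [0.362, 0.009, 0.053, -0.068, -0.02, -0.009]
5 [0.362, 0.009, 0.052, -0.068, -0.02, -0.009]
```

View pics/b0.png

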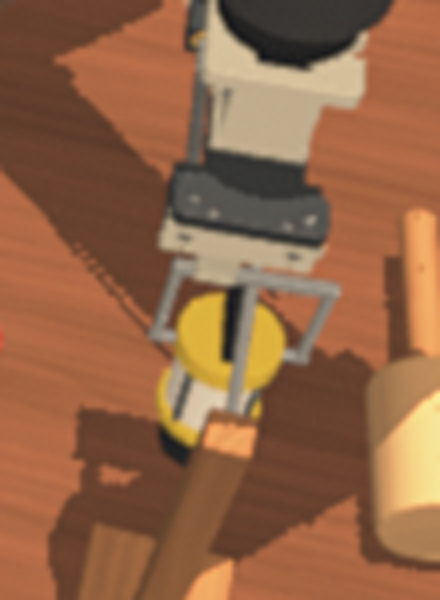

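View pics/b1.png

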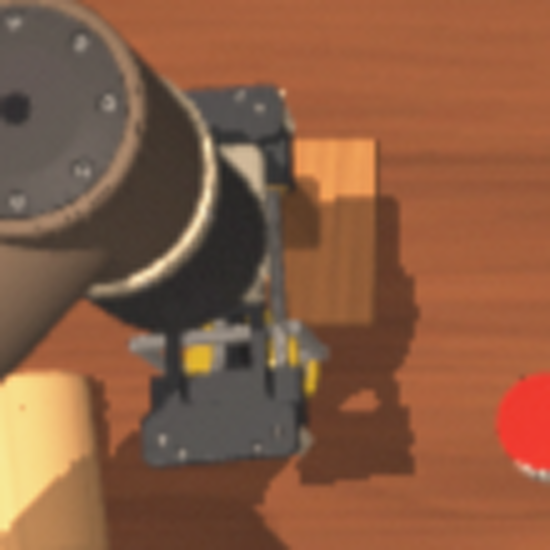

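Both views show the open fingers above the bail, toward its right end in the top view and clear of the hook. Nudging sideways, then down.

Call:
carry_out([
  [0.3,0.05,0.25,-0.1,0,0],
  [0.5,0,0.05,-0.1,0,0],
  [0.4,0,0,-0.1,0,0],
  [0,0,0,0,0,0],
  [0,0,0,0,0,0],
])

```text
t: 3.0
eef_pos: [0.494, 0.2972, 0.2919]
ee_rot: [2.62, 1.562, -1.981]
force: [0.5, 0.2, 1.0]
width: 0.0874
```

```bash
python3 plan.py 0.497 0.292 0.257 186.3 1
```

```text
at [0.494  0.2972 0.2919] yang -173.6 rows 1 t 3.0 q6 -44.2 F [0.5 0.2 1. ] w 0.0874
0 [0.873, -0.063, -0.131, 0.028, -0.11, -0.063]
```

Call:
carry_out([
  [0.4,-0.06,-0.12,0,-0.1,0],
  [0.35,0,0,0,0,0],
  [0,0,0,0,0,0],
  [0,0,0,0,0,0],
])

```text
t: 3.4
eef_pos: [0.4969, 0.2948, 0.2628]
ee_rot: [1.36, 1.569, 3.045]
force: [0.5, -0.3, 1.4]
width: 0.0877
```

```bash
python3 plan.py 0.497 0.292 0.257 186.3 1;python3 - <<'E'
from h import *
s,t=both(); crop(s,400,150,80,100,6,"c0.png")
E
```

```text
at [0.4969 0.2948 0.2628] yang -173.5 rows 1 t 3.4 q6 -43.4 F [ 0.5 -0.3  1.4] w 0.0877
0 [0.145, 0.005, -0.07, 0.06, 0.006, -0.028]
```

View pics/c0.png

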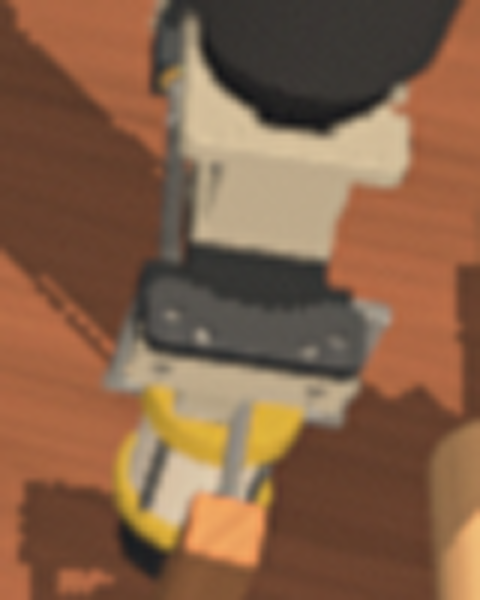

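Call:
carry_out([
  [0.13,0,-0.06,0,0,0],
  [0,0,0,0,0,0],
])

```text
t: 3.7
eef_pos: [0.4975, 0.2928, 0.2583]
ee_rot: [0.331, 1.569, 2.016]
force: [-1.0, 0.7, -0.3]
width: 0.0876
```

Call:
carry_out([
  [0,0,0,0,0,0],
  [0,0,0,0,0,0],
  [0,0,0,0,0,0],
  [0,0,0,0,0,0],
  [0,0,0,0,0,0],
], hand=1, newtons=50)

```text
t: 4.2
eef_pos: [0.4978, 0.2929, 0.2591]
ee_rot: [-0.225, 1.568, 1.46]
force: [-0.1, 0.2, 0.5]
width: 0.0527
```

Call:
carry_out([
  [0,0,0,0,0,0],
  [0,0,0,0,0,0],
  [0,0,0,0,0,0],
  [0,0,0,0,0,0],
  [0,0,0,0,0,0],
])

```text
t: 4.7
eef_pos: [0.4978, 0.293, 0.2591]
ee_rot: [-0.207, 1.568, 1.478]
force: [-0.5, -0.2, 0.9]
width: 0.0133
```

```bash
python3 plan.py 0.497 0.292 0.274 186.3 1
```

```text
at [0.4978 0.293  0.2591] yang -173.5 rows 1 t 4.7 q6 -43.2 F [-0.5 -0.2  0.9] w 0.0133
0 [-0.372, 0.023, -0.021, 0.062, 0.038, 0.008]
```

Call:
carry_out([
  [0,0,0,0,0,0],
  [0,0,0,0,0,0],
  [0,0,0,0,0,0],
])

```text
t: 5.0
eef_pos: [0.4979, 0.293, 0.2591]
ee_rot: [-0.255, 1.568, 1.43]
force: [-0.3, -0.0, 0.1]
width: 0.0072
```

Call:
carry_out([
  [-0.15,0,0,0,0,0],
  [-0.15,0,0,0,0,0],
  [-0.05,0,0,0,0,0],
  [0,0,0,0,0,0],
])

```text
t: 5.4
eef_pos: [0.4967, 0.2923, 0.2726]
ee_rot: [1.279, 1.568, 2.964]
force: [0.4, -0.8, -2.9]
width: 0.0076
```

```bash
python3 plan.py 0.44 0.292 0.276 186.3 6;python3 - <<'E'
from h import *
s,t=both(); crop(s,380,130,110,150,4,"d0.png"); crop(t,170,120,110,110,5,"d1.png")
E
```

```text
at [0.4967 0.2923 0.2726] yang -173.5 rows 6 t 5.4 q6 -43.2 F [ 0.4 -0.8 -2.9] w 0.0076
0 [-0.013, 0.235, 0.026, 0.009, 0.002, -0.007]
1 [-0.014, 0.235, 0.025, 0.009, 0.002, -0.007]
2 [-0.014, 0.235, 0.025, 0.009, 0.002, -0.007]
3 [-0.014, 0.235, 0.025, 0.009, 0.002, -0.007]
4 [-0.014, 0.235, 0.025, 0.009, 0.002, -0.007]
5 [-0.014, 0.235, 0.025, 0.009, 0.002, -0.007]
```

View pics/d0.png

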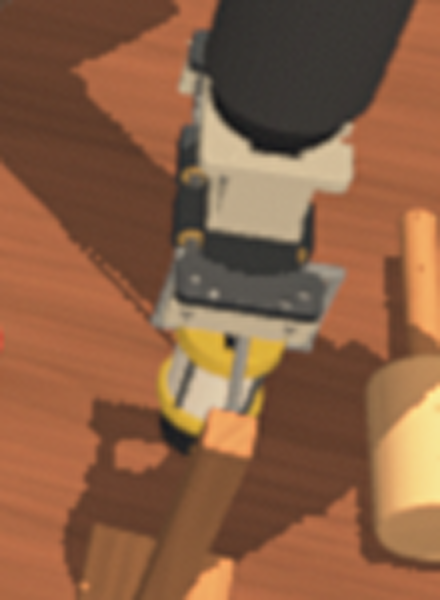

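View pics/d1.png

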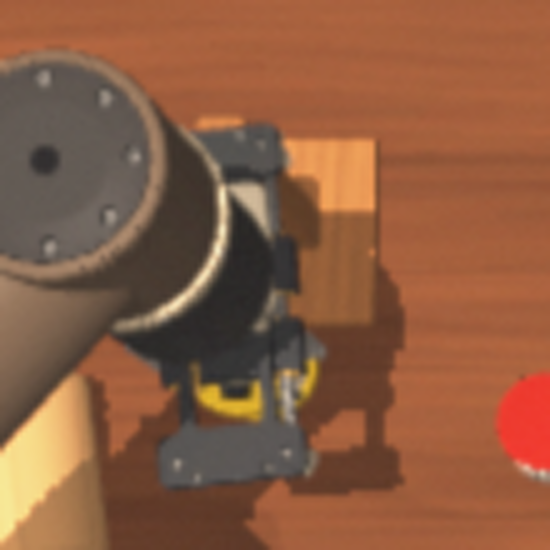

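The bail is gripped at 7.6 mm width, with about -3 N of load. Raising a little more, then out along -x.

Call:
carry_out([
  [-0.12,0,0,0,0,0],
  [0,0,0,0,0,0],
  [0,0.1,0,0,0,0],
  [0,0.18,0,0,0,0],
  [0,0.23,0.02,0,0,0],
])

```text
t: 6.0
eef_pos: [0.4754, 0.2903, 0.2765]
ee_rot: [1.638, 1.566, -2.962]
force: [-0.9, -0.2, -3.6]
width: 0.0072
```

Call:
carry_out([
  [0,0.25,0.02,0,0,0],
  [0,0.25,0.02,0,0,0],
  [0,0.25,0.02,0,0,0],
  [0,0.2,0.02,0,0,0],
  [0,0.1,0,0,0,0],
])

```text
t: 6.5
eef_pos: [0.4278, 0.2883, 0.2772]
ee_rot: [1.411, 1.566, 3.095]
force: [0.1, -0.1, -3.1]
width: 0.0076
```

Call:
carry_out([
  [-0.2,0,0,0,0,0],
  [-0.3,0,0,0,0,0],
  [-0.2,0,0,0,0,0],
  [0,0,0,0,0,0],
])

```text
t: 6.9
eef_pos: [0.4281, 0.2887, 0.309]
ee_rot: [0.952, 1.568, 2.637]
force: [0.7, 0.0, -4.8]
width: 0.0072
```

```bash
python3 plan.py 0.494 0.005 0.32 186.3 14;python3 - <<'E'
from h import *
s,t=both(); crop(s,360,100,130,150,4,"e0.png"); crop(t,170,120,110,130,4,"e1.png")
E
```

```text
at [0.4281 0.2887 0.309 ] yang -173.4 rows 14 t 6.9 q6 -49.0 F [ 0.7  0.  -4.8] w 0.0072
0 [-0.021, -0.059, -0.517, 0.005, 0.002, -0.002]
1 [-0.021, -0.059, -0.517, 0.005, 0.002, -0.002]
2 [-0.021, -0.059, -0.517, 0.005, 0.002, -0.002]
3 [-0.02, -0.059, -0.517, 0.005, 0.002, -0.002]
4 [-0.02, -0.06, -0.517, 0.005, 0.002, -0.002]
5 [-0.02, -0.06, -0.517, 0.005, 0.002, -0.002]
6 [-0.02, -0.06, -0.517, 0.005, 0.002, -0.002]
7 [-0.02, -0.06, -0.517, 0.005, 0.002, -0.002]
8 [-0.02, -0.06, -0.517, 0.005, 0.002, -0.002]
9 [-0.02, -0.06, -0.517, 0.005, 0.002, -0.002]
10 [-0.02, -0.061, -0.517, 0.005, 0.002, -0.002]
11 [-0.02, -0.061, -0.517, 0.005, 0.002, -0.002]
12 [-0.02, -0.061, -0.517, 0.005, 0.002, -0.002]
13 [-0.02, -0.061, -0.517, 0.005, 0.002, -0.002]
```

View pics/e0.png

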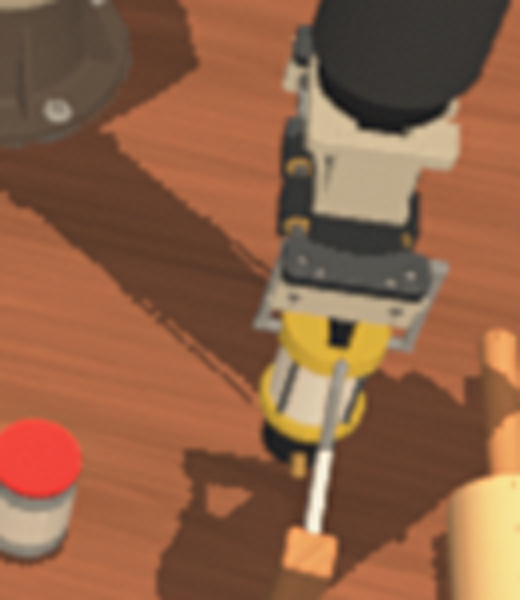

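View pics/e1.png

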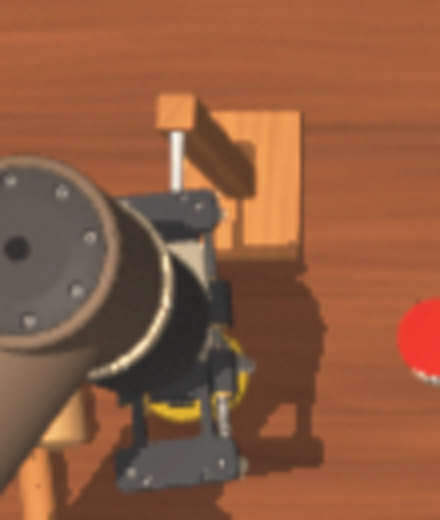

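The lantern is off the hook and hanging freely, with the foot at about 0.13 m. Carrying it to the mat over the tin.

Call:
carry_out([
  [-0.1,-0.02,-0.15,0,0,0],
  [-0.1,-0.04,-0.3,0,0,0],
  [-0.05,-0.05,-0.42,0,0,0],
  [0,-0.06,-0.5,0,0,0],
  [0,-0.06,-0.5,0,0,0],
])

```text
t: 7.5
eef_pos: [0.4459, 0.2106, 0.317]
ee_rot: [1.775, 1.564, -2.82]
force: [0.8, 0.3, -3.8]
width: 0.0072
```

Call:
carry_out([
  [0,-0.06,-0.5,0,0,0],
  [0,-0.06,-0.5,0,0,0],
  [0,-0.06,-0.5,0,0,0],
  [0,-0.06,-0.5,0,0,0],
  [0,-0.06,-0.5,0,0,0],
])

```text
t: 8.0
eef_pos: [0.4695, 0.1014, 0.3179]
ee_rot: [1.87, 1.565, -2.729]
force: [0.9, -0.1, -3.7]
width: 0.0073
```

```bash
python3 plan.py 0.497 0.004 0.31 186.4 5
```

```text
at [0.4695 0.1014 0.3179] yang -173.5 rows 5 t 8.0 q6 -29.1 F [ 0.9 -0.1 -3.7] w 0.0073
0 [0.04, -0.082, -0.499, 0.007, -0.005, -0.017]
1 [0.04, -0.082, -0.499, 0.007, -0.005, -0.017]
2 [0.04, -0.082, -0.499, 0.007, -0.005, -0.017]
3 [0.04, -0.082, -0.499, 0.007, -0.005, -0.017]
4 [0.04, -0.082, -0.499, 0.007, -0.005, -0.017]
```

Call:
carry_out([
  [0,-0.08,-0.48,0,0,0],
  [0,-0.08,-0.45,0,0,0],
  [0,-0.07,-0.4,0,0,0],
  [0,-0.06,-0.3,0,0,0],
  [0,-0.04,-0.2,0,0,0],
])

```text
t: 8.5
eef_pos: [0.4896, 0.0185, 0.319]
ee_rot: [2.011, 1.565, -2.593]
force: [0.5, 0.1, -3.7]
width: 0.0076
```

Call:
carry_out([
  [0.05,-0.03,-0.15,0,0,0],
  [0.2,0,-0.08,0,0,0],
  [0.35,0,0,0,0,0],
  [0.3,0,0,0,0,0],
  [0,0,0,0,0,0],
])

```text
t: 9.0
eef_pos: [0.4907, 0.0063, 0.2802]
ee_rot: [1.937, 1.564, -2.669]
force: [-0.4, 0.5, -4.1]
width: 0.0077
```

```bash
python3 plan.py 0.497 0.004 0.1795 186.4 5;python3 - <<'E'
from h import *
s,t=both(); np.save("f1.npy",np.array([s,t],object),allow_pickle=True);crop(s,260,110,140,150,4,"g0.png"); crop(t,240,120,150,130,5,"g1.png")
E
```

```text
at [0.4907 0.0063 0.2802] yang -173.9 rows 5 t 9.0 q6 -17.7 F [-0.4  0.5 -4.1] w 0.0077
0 [0.503, -0.033, -0.014, -0.015, -0.007, -0.018]
1 [0.503, -0.033, -0.014, -0.015, -0.007, -0.018]
2 [0.504, -0.032, -0.014, -0.015, -0.007, -0.018]
3 [0.504, -0.031, -0.015, -0.015, -0.007, -0.018]
4 [0.504, -0.031, -0.015, -0.015, -0.007, -0.018]
```

View pics/g0.png

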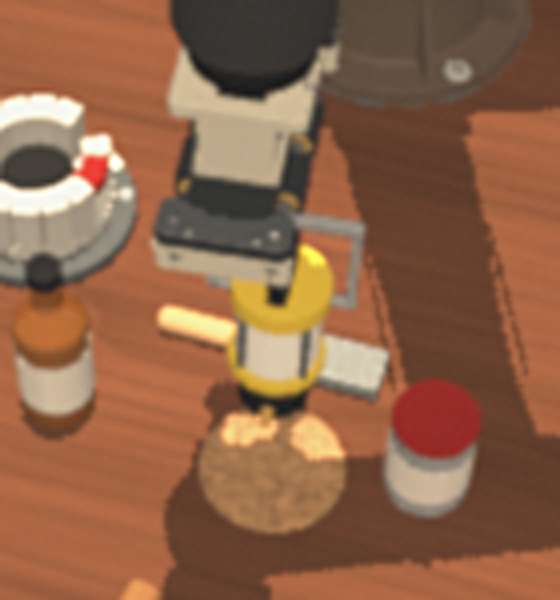

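View pics/g1.png

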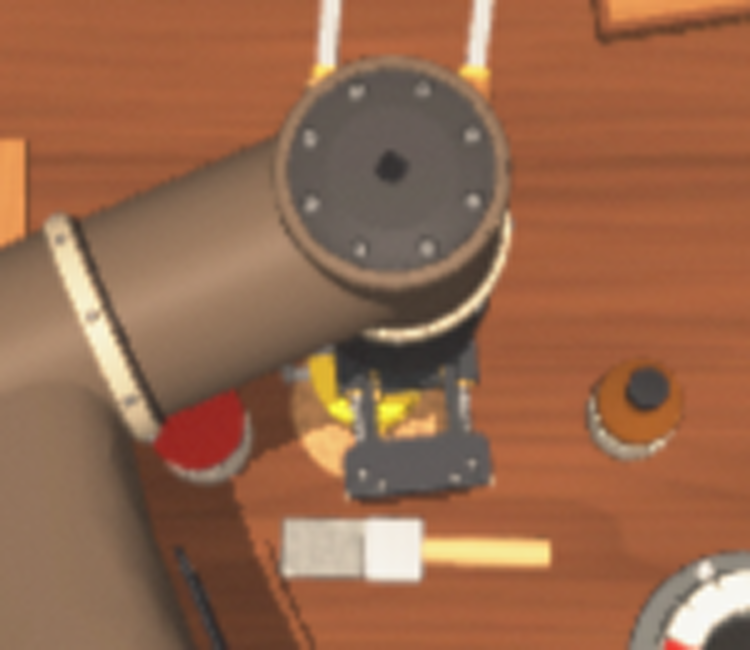

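The lantern hangs upright in the scene view, at (272,320) in the crop, just above the mat. Lowering it.

Call:
carry_out([
  [0.4,-0.05,-0.02,0,0,0],
  [0.5,-0.05,-0.02,0,0,0],
  [0.5,-0.05,-0.02,0,0,0],
  [0.35,-0.03,0,0,0,0],
  [0,0,0,0,0,0],
])

```text
t: 9.6
eef_pos: [0.5022, 0.0065, 0.2141]
ee_rot: [-2.005, 1.566, -0.324]
force: [-1.1, 0.1, -2.6]
width: 0.0077
```

```bash
python3 plan.py 0.497 0.004 0.1795 186.4 1
```

```text
at [0.5022 0.0065 0.2141] yang -173.7 rows 1 t 9.6 q6 -17.1 F [-1.1  0.1 -2.6] w 0.0077
0 [0.864, 0.138, -0.045, -0.022, -0.027, 0.059]
```

Call:
carry_out([
  [0.2,0.1,-0.06,0,0,0],
  [0.3,0.02,0,0,0,0],
  [0.15,0,0,0,0,0],
  [0,0,0,0,0,0],
  [0,0,0,0,0,0],
])

```text
t: 10.1
eef_pos: [0.4989, 0.0039, 0.1889]
ee_rot: [-1.78, 1.562, -0.098]
force: [-0.4, 0.2, -3.0]
width: 0.0076
```

```bash
python3 plan.py 0.497 0.004 0.1795 186.4 1; python3 - <<'E'
from h import *
s,t=both();crop(s,260,130,140,130,5,"i0.png")
E
```

```text
at [0.4989 0.0039 0.1889] yang -173.6 rows 1 t 10.1 q6 -17.0 F [-0.4  0.2 -3. ] w 0.0076
0 [0.235, 0.048, 0.008, -0.003, -0.025, 0.116]
```

View pics/i0.png

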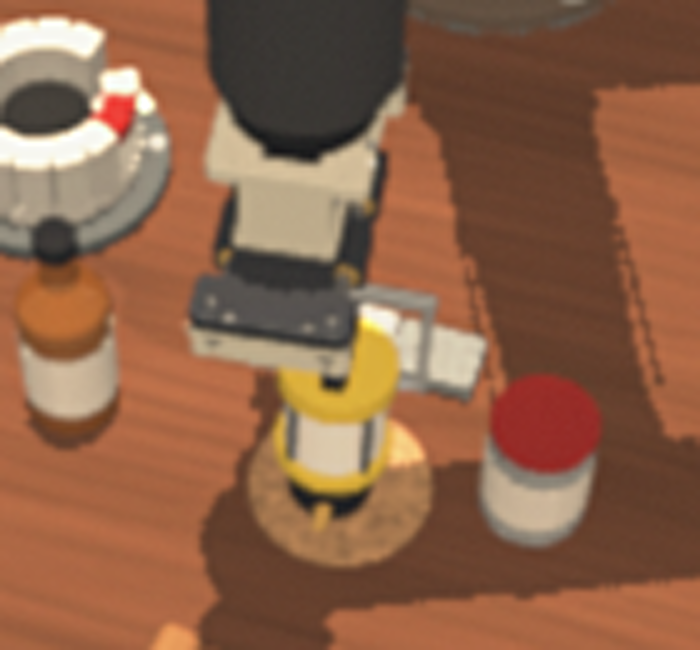

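Call:
carry_out([
  [0.1,0.04,0,0,0,0],
  [0.07,0,0,0,0,0],
  [0,0,0,0,0,0],
])

```text
t: 10.5
eef_pos: [0.4978, 0.0039, 0.1824]
ee_rot: [-1.7, 1.561, -0.018]
force: [-0.6, -0.4, -4.1]
width: 0.0071
```

Call:
carry_out([
  [0.05,0,0,0,0,0],
  [0,0,0,0,0,0],
])

```text
t: 10.7
eef_pos: [0.4994, 0.004, 0.1817]
ee_rot: [-1.698, 1.557, -0.015]
force: [-0.3, 0.1, -3.4]
width: 0.0076
```

Call:
carry_out([
  [0.05,0,0,0,0,0],
  [0,0,0,0,0,0],
])

```text
t: 10.9
eef_pos: [0.5014, 0.0042, 0.1814]
ee_rot: [-1.677, 1.553, 0.007]
force: [-0.4, -0.7, -3.3]
width: 0.0073
```

```bash
python3 - <<'E'
from h import *
p,r,s=tcp(); print(s["q"].round(3),s["qd"].round(3),s["joint_efforts"].round(1)); print(r.as_matrix().round(3))
E
```

```text
[ 0.406  0.097 -0.446  0.008 -1.011 -0.298] [ 0.001 -0.002  0.003 -0.003 -0.006 -0.001] [ -0.  -36.   27.9   6.9   0.2   0. ]
[[ 0.018 -0.993 -0.113]
 [ 0.    -0.113  0.994]
 [-1.    -0.018 -0.002]]
```

```bash
python3 - <<'E'
from h import *
s,t=both();crop(s,280,150,100,100,6,"j0.png");crop(t,260,150,100,90,6,"j1.png")
p,r,s=tcp();print(p,s["force"],s["moment"])
E
```

```text
[0.50108629 0.00406349 0.18123269] [-0.13332914 -0.41303771  1.64952484] [-0.11959938 -0.31407787  0.02036832]
```

View pics/j0.png

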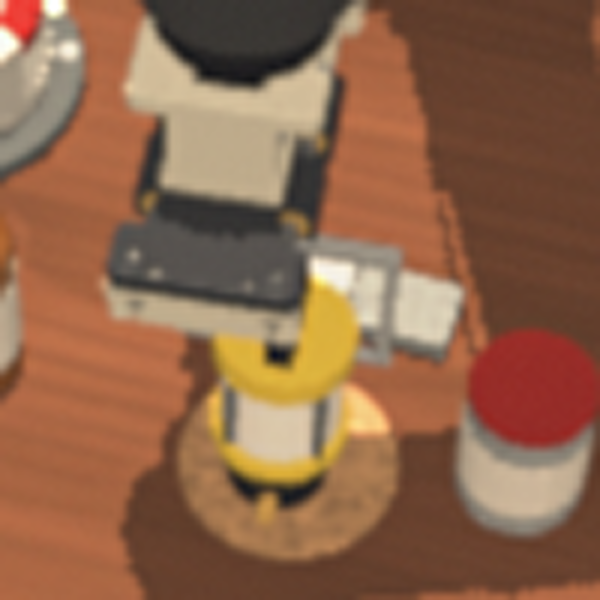

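View pics/j1.png

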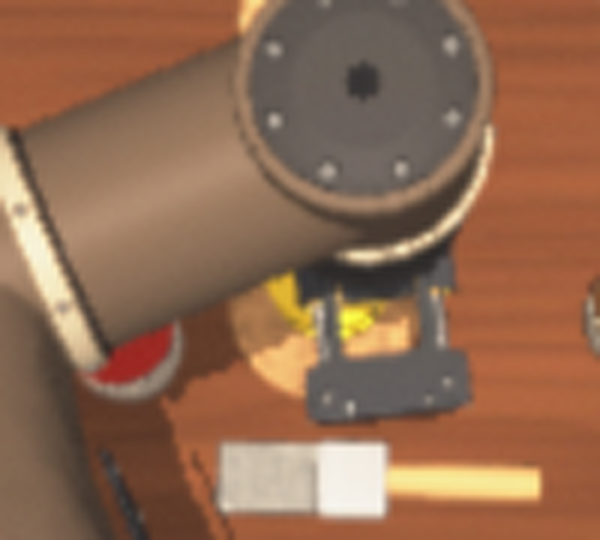

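Call:
carry_out([
  [0,0,0,0,0,0],
  [0,0,0,0,0,0],
])

```text
t: 11.2
eef_pos: [0.5011, 0.0041, 0.1813]
ee_rot: [-1.682, 1.554, 0.001]
force: [0.7, -0.6, -0.2]
width: 0.0074
```

Call:
carry_out([
  [0.06,0.05,0,0,0,0.1],
  [0,0,0,0,0,0],
])

```text
t: 11.4
eef_pos: [0.5019, 0.004, 0.1813]
ee_rot: [-1.736, 1.555, -0.051]
force: [0.2, 1.1, -3.3]
width: 0.0075
```

Call:
carry_out([
  [0.1,0.1,0,0,0,0.2],
  [0.05,0,0,0,0,0],
])

```text
t: 11.6
eef_pos: [0.5037, 0.0038, 0.1804]
ee_rot: [-1.853, 1.556, -0.165]
force: [1.4, -1.2, 8.2]
width: 0.0072
```

```bash
python3 - <<'E'
from h import *
for i in range(5):
    s=grab("scene"); p,r,st=tcp();print(p.round(4),st["force"].round(1),st["joint_efforts"].round(1))
E
```

```text
[0.5037 0.0037 0.1803] [ 2.  -2.3 12.4] [  1.3 -29.6  21.2   3.4  -0.6   0.1]
[0.5035 0.0036 0.1803] [ 2.1 -1.7 11.7] [  1.1 -29.3  21.1   3.5  -0.4   0.1]
[0.5035 0.0037 0.1803] [ 1.7 -1.5 13.3] [  1.1 -29.4  21.1   3.5  -0.5   0.1]
[0.5035 0.0037 0.1803] [ 1.7 -1.3 12.1] [  1.1 -29.5  21.1   3.5  -0.5   0.1]
[0.5035 0.0037 0.1803] [ 2.2 -2.6 12.3] [  1.  -29.5  21.1   3.5  -0.5   0.1]
```

It's in contact: z has stuck at 0.180 and the force has risen to +12 N. Easing off, then opening.

Call:
carry_out([
  [-0.06,0,0,0,0,0],
  [0,0,0,0,0,0],
])

```text
t: 12.05
eef_pos: [0.5021, 0.0036, 0.1819]
ee_rot: [-1.872, 1.559, -0.185]
force: [-0.2, -0.2, -4.4]
width: 0.0075
```

Call:
carry_out([
  [0,0,0,0,0,0],
  [0,0,0,0,0,0],
  [0,0,0,0,0,0],
  [0,0,0,0,0,0],
  [0,0,0,0,0,0],
], hand=0.4)

```text
t: 12.55
eef_pos: [0.5009, 0.0036, 0.1805]
ee_rot: [-2.008, 1.562, -0.322]
force: [0.0, 0.1, -0.0]
width: 0.042
```

Call:
carry_out([
  [-0.2,0,0,0,0,0],
  [-0.4,0,0,0,0,0],
  [-0.5,0,0,0,0,0],
  [-0.6,0,0,0,0,0],
  [-0.4,0,0,0,0,0],
])

```text
t: 13.05
eef_pos: [0.4989, 0.0033, 0.2672]
ee_rot: [-2.566, 1.565, -0.88]
force: [0.7, 0.5, -0.8]
width: 0.0528
```

Call:
carry_out([
  [-0.6,0,0,0.5,0,0],
  [-0.6,0,0,1,0,0],
  [-0.3,0,0,1,0,0],
  [0,0,0,1,0,0],
  [0,0,0,1,0,0],
])

```text
t: 13.55
eef_pos: [0.4993, 0.0033, 0.3368]
ee_rot: [-1.575, 1.559, -0.212]
force: [-0.4, 0.1, -0.4]
width: 0.0527
```

```bash
python3 - <<'E'
from h import *
p,r,st=tcp();print(p,st["width"],st["q"].round(2))
s,t=both();np.save("f2.npy",np.array([s,t],object),allow_pickle=True);crop(s,280,150,100,100,6,"k0.png");crop(t,260,120,110,110,5,"k1.png")
E
```

```text
[0.49929894 0.00330133 0.33680076] 0.052653919973842694 [ 0.41  0.   -0.19  0.01 -1.37 -0.62]
```

View pics/k0.png

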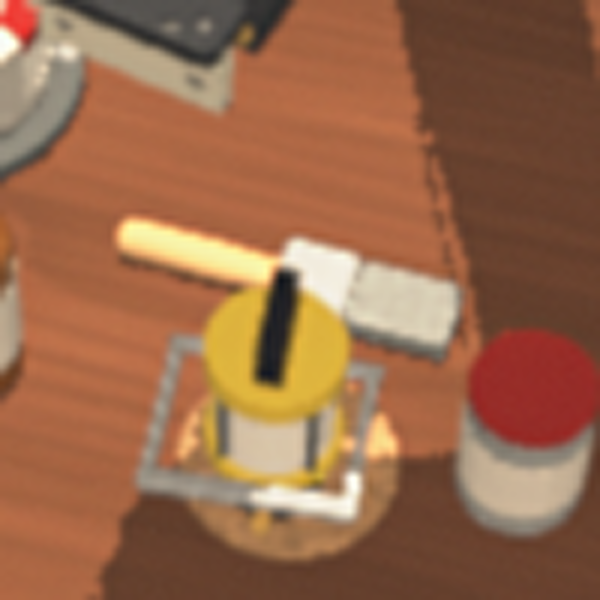

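View pics/k1.png

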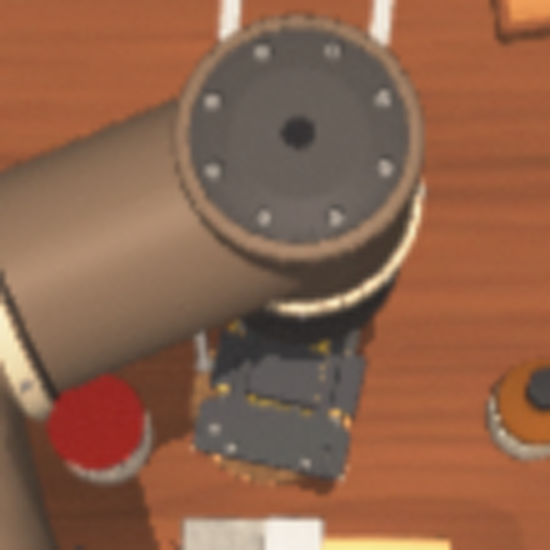

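The lantern stands upright on the mat with the bail folded toward +x. I'll move the arm aside while turning the wrist for the fin grasp, to get a clear top view.

```bash
python3 plan.py 0.45 0.24 0.33 228 15
```

```text
at [0.4993 0.0033 0.3366] yang 168.2 rows 15 t 13.65 q6 -35.2 F [-0.4  0.3 -0. ] w 0.0528
0 [0.009, 0.162, 0.369, -0.997, -0.006, 0.01]
1 [0.009, 0.135, 0.38, -0.997, -0.006, 0.01]
2 [0.009, 0.109, 0.388, -0.997, -0.006, 0.01]
3 [0.01, 0.081, 0.395, -0.997, -0.006, 0.01]
4 [0.01, 0.054, 0.399, -0.997, -0.006, 0.01]
5 [0.01, 0.026, 0.402, -0.997, -0.006, 0.01]
6 [0.01, -0.002, 0.403, -0.997, -0.006, 0.01]
7 [0.01, -0.03, 0.402, -0.997, -0.006, 0.01]
8 [0.011, -0.058, 0.399, -0.997, -0.006, 0.01]
9 [0.011, -0.086, 0.394, -0.997, -0.006, 0.01]
10 [0.011, -0.113, 0.387, -0.997, -0.006, 0.01]
11 [0.011, -0.14, 0.378, -0.997, -0.006, 0.01]
12 [0.011, -0.166, 0.367, -0.997, -0.006, 0.01]
13 [0.011, -0.191, 0.355, -0.997, -0.006, 0.01]
14 [0.011, -0.215, 0.341, -0.997, -0.006, 0.01]
```

Call:
carry_out([
  [0,0.16,0.37,-1,0,0],
  [0,0.13,0.38,-1,0,0],
  [0,0.1,0.39,-1,0,0],
  [0,0.08,0.4,-1,0,0],
  [0,0.05,0.4,-1,0,0],
])

```text
t: 14.15
eef_pos: [0.482, 0.0829, 0.3371]
ee_rot: [-2.021, 1.559, -0.286]
force: [0.5, 0.2, 0.4]
width: 0.0528
```

Call:
carry_out([
  [0,0.03,0.4,-1,0,0],
  [0,0,0.4,-1,0,0],
  [0,-0.03,0.4,-1,0,0],
  [0,-0.06,0.4,-1,0,0],
  [0,-0.09,0.3,-1,0,0],
])

```text
t: 14.65
eef_pos: [0.4629, 0.1606, 0.3375]
ee_rot: [-2.444, 1.56, -0.333]
force: [-0.1, 0.6, 0.1]
width: 0.0524
```

```bash
python3 - <<'E'
from h import *
p,r,st=tcp();print(p,st["t"])
s,t=both();np.save("f2.npy",np.array([s,t],object),allow_pickle=True);crop(s,300,170,60,75,8,"l0.png");crop(t,285,165,65,65,9,"l1.png")
E
```

```text
[0.46289242 0.16057588 0.33747938] 14.65
```

View pics/l0.png

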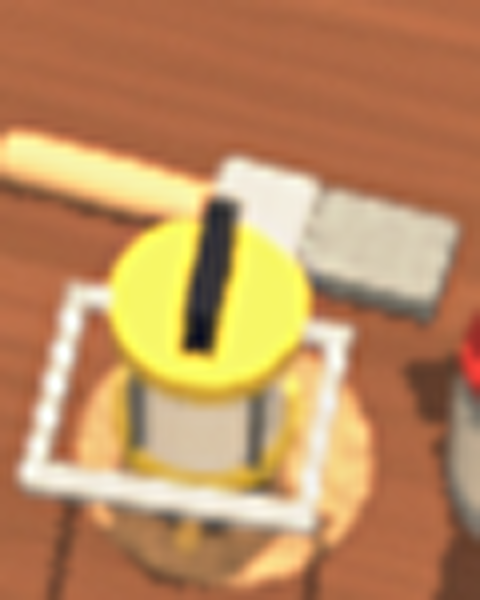

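View pics/l1.png

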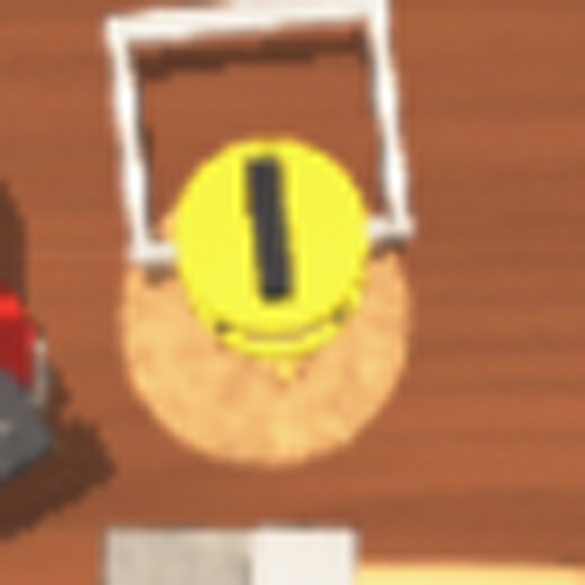

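Top view: the fin runs from about (263,158) to (276,298) in the crop, the cap centre is near (271,238), and the lantern stands on the mat, upright.

```bash
python3 - <<'E'
from h import *
s,t=np.load("f2.npy",allow_pickle=True)
tp=lambda x,y:(285+(x+.5)/9-.5,165+(y+.5)/9-.5); sp=lambda x,y:(300+(x+.5)/8-.5,170+(y+.5)/8-.5)
a,b=onz(t,*tp(263,157),.156),onz(t,*tp(276,299),.156);d=a-b
print("fin top",(a+b)/2,np.degrees(np.arctan2(d[1],d[0])),np.linalg.norm(d))
# dark mask fin scene: top face
print("finscene",[onz(s,*sp(222,200),.156),onz(s,*sp(197,330),.156)])
for f,roi in((s,(300,170,60,75)),(t,(285,165,65,65))):
    u,v,w,h=roi;z=cv2.cvtColor(f["pixels"],cv2.COLOR_RGB2HSV)[v:v+h,u:u+w]
    m=((z[...,0]>24)&(z[...,0]<34)&(z[...,1]>150)&(z[...,2]>190)).astype(np.uint8)
    c=max(cv2.findContours(m,0,1)[0],key=cv2.contourArea);print(cv2.minEnclosingCircle(c),cv2.boundingRect(c))
print("cap",onz(t,*tp(271,237),.128),onz(s,*sp(210,303),.128), "hinges",onz(t,*tp(150,253),.116),onz(t,*tp(392,228),.116))
a,b=onz(t,*tp(118,30),.126),onz(t,*tp(372,8),.126);d=a-b;print("bar yaw",np.degrees(np.arctan2(d[1],d[0]))-90)
E
```

```text
fin top [0.50559965 0.02471076 0.156     ] 5.490059194961831 0.04990003541368259
finscene [array([0.4849001 , 0.02194031, 0.156     ]), array([0.5381631 , 0.02857634, 0.156     ])]
((25.5, 37.0), 11.884963989257812) (14, 28, 24, 20)
((29.5, 27.369565963745117), 11.896193504333496) (19, 16, 22, 24)
cap [0.50667739 0.02468391 0.128     ] [0.50889508 0.02517406 0.128     ] hinges [0.50265321 0.0677494  0.116     ] [ 0.51186334 -0.01796536  0.116     ]
bar yaw 5.181042196962736
```

```bash
python3 plan.py 0.506 0.025 0.22 275.6 17
```

```text
at [0.463  0.1609 0.3373] yang -149.1 rows 17 t 14.75 q6 -11.9 F [-0.2 -0.   0.3] w 0.0527
0 [0.174, 0.05, -0.202, -0.951, -0.01, 0.001]
1 [0.174, 0.063, -0.199, -0.951, -0.01, 0.001]
2 [0.174, 0.076, -0.194, -0.951, -0.01, 0.001]
3 [0.174, 0.089, -0.189, -0.951, -0.01, 0.001]
4 [0.173, 0.101, -0.183, -0.951, -0.01, 0.001]
5 [0.173, 0.113, -0.176, -0.951, -0.01, 0.001]
6 [0.173, 0.124, -0.168, -0.951, -0.01, 0.001]
7 [0.173, 0.135, -0.16, -0.951, -0.01, 0.001]
8 [0.173, 0.146, -0.15, -0.951, -0.01, 0.001]
9 [0.173, 0.155, -0.14, -0.951, -0.01, 0.001]
10 [0.173, 0.164, -0.13, -0.951, -0.01, 0.001]
11 [0.173, 0.172, -0.119, -0.951, -0.01, 0.001]
12 [0.173, 0.18, -0.107, -0.951, -0.01, 0.001]
13 [0.173, 0.187, -0.095, -0.951, -0.01, 0.001]
14 [0.173, 0.192, -0.083, -0.951, -0.01, 0.001]
15 [0.173, 0.198, -0.07, -0.951, -0.01, 0.001]
16 [0.173, 0.202, -0.057, -0.951, -0.01, 0.001]
```

Call:
carry_out([
  [0.1,0.05,-0.2,-1,0,0],
  [0.15,0.06,-0.2,-1,0,0],
  [0.15,0.08,-0.2,-1,0,0],
  [0.15,0.09,-0.19,-1,0,0],
  [0.15,0.1,-0.18,-1,0,0],
])

```text
t: 15.25
eef_pos: [0.4764, 0.1188, 0.3101]
ee_rot: [-2.787, 1.559, -0.314]
force: [0.7, -0.1, -0.3]
width: 0.0527
```

Call:
carry_out([
  [0.15,0.11,-0.17,-1,0,0],
  [0.15,0.12,-0.17,-1,0,0],
  [0.15,0.13,-0.16,-1,0,0],
  [0.15,0.14,-0.15,-1,0,0],
  [0.15,0.15,-0.14,-1,0,0],
])

```text
t: 15.75
eef_pos: [0.4913, 0.0754, 0.2798]
ee_rot: [3.04, 1.559, -0.408]
force: [0.4, -0.1, -0.8]
width: 0.053
```

```bash
python3 plan.py 0.506 0.025 0.21 275.6 6
```

```text
at [0.4913 0.0754 0.2798] yang -107.6 rows 6 t 15.75 q6 40.4 F [ 0.4 -0.1 -0.8] w 0.053
0 [0.292, 0.181, -0.119, -0.965, -0.027, -0.008]
1 [0.292, 0.189, -0.107, -0.965, -0.027, -0.008]
2 [0.292, 0.196, -0.094, -0.965, -0.027, -0.008]
3 [0.291, 0.202, -0.081, -0.965, -0.027, -0.008]
4 [0.291, 0.207, -0.068, -0.965, -0.027, -0.008]
5 [0.291, 0.212, -0.054, -0.965, -0.027, -0.008]
```

Call:
carry_out([
  [0.25,0.18,-0.12,-0.95,-0.03,0],
  [0.25,0.19,-0.1,-0.95,-0.03,0],
  [0.25,0.2,-0.09,-0.95,-0.03,0],
  [0.25,0.2,-0.08,-0.95,-0.03,0],
  [0.25,0.2,-0.07,-0.95,-0.03,0],
])

```text
t: 16.25
eef_pos: [0.5036, 0.029, 0.2294]
ee_rot: [1.761, 1.567, -1.343]
force: [0.6, -0.6, -0.7]
width: 0.0525
```

Call:
carry_out([
  [0.1,0.15,-0.04,-0.5,0,0],
  [0,0,0,0,0,0],
  [0,0,0,0,0,0],
])

```text
t: 16.55
eef_pos: [0.5046, 0.0203, 0.224]
ee_rot: [1.03, 1.565, -2.041]
force: [0.7, 0.7, 0.3]
width: 0.0526
```

```bash
python3 plan.py 0.506 0.025 0.133 275.6 3
```

```text
at [0.5046 0.0203 0.224 ] yang -85.9 rows 3 t 16.55 q6 69.2 F [0.7 0.7 0.3] w 0.0526
0 [0.758, -0.042, -0.017, -0.128, 0.014, -0.022]
1 [0.758, -0.041, -0.016, -0.128, 0.014, -0.022]
2 [0.758, -0.039, -0.016, -0.128, 0.014, -0.022]
```

Call:
carry_out([
  [0.3,-0.1,-0.04,-0.15,0,0],
  [0.4,0,0,-0.1,0,0],
  [0.4,0,0,-0.1,0,0],
  [0.3,0,0,0,0,0],
  [0,0,0,0,0,0],
])

```text
t: 17.05
eef_pos: [0.5062, 0.0263, 0.1654]
ee_rot: [1.555, 1.568, -1.492]
force: [1.0, 0.0, 0.5]
width: 0.0524
```

```bash
python3 plan.py 0.506 0.025 0.133 275.6 1;python3 - <<'E'
from h import *
s,t=both();crop(s,290,130,80,100,6,"n0.png")
E
```

```text
at [0.5062 0.0263 0.1654] yang -84.5 rows 1 t 17.05 q6 70.0 F [1.  0.  0.5] w 0.0524
0 [0.81, 0.029, 0.008, -0.036, 0.001, -0.046]
```

View pics/n0.png

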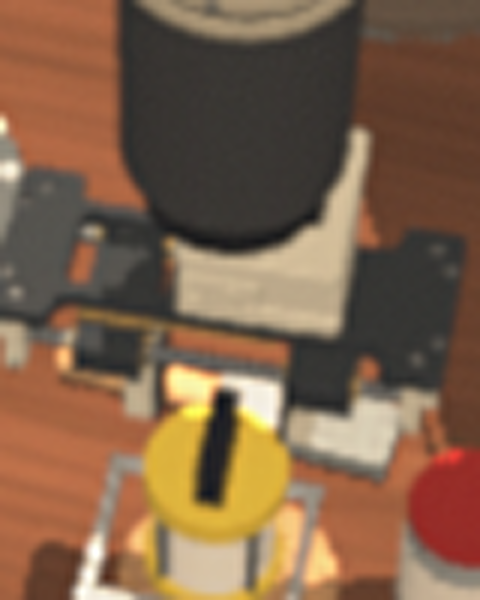

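```bash
python3 - <<'E'
from h import *
s=grab("scene"); q=lambda p:((proj(s,p)-[290,130]+.5)*6-.5).round(0)
p,r,st=tcp(); M=r.as_matrix()
print("tcp",q(p),"tips",q(p+M[:,1]*.026),q(p-M[:,1]*.026),q(p+M[:,1]*.026+np.array([.0095,0,0])), "fin ends",q([.531,.027,.156]),q([.481,.0225,.156]),q([.506,.025,.156]))
im=s["pixels"][130:230,290:370,::-1];im=cv2.resize(im,None,fx=6,fy=6,interpolation=cv2.INTER_CUBIC)
for P,c in((p,(0,0,255)),(p+M[:,1]*.026,(255,0,0)),(p-M[:,1]*.026,(255,0,0)),([.531,.027,.156],(0,255,0)),([.481,.0225,.156],(0,255,0))):
    x=q(P); cv2.circle(im,(int(x[0]),int(x[1])),5,c,2)
cv2.imwrite("pics/n1.png",im)
E
```

```text
tcp [223. 417.] tips [166. 408.] [280. 427.] [160. 424.] fin ends [209. 474.] [230. 383.] [220. 428.]
```

View pics/n1.png

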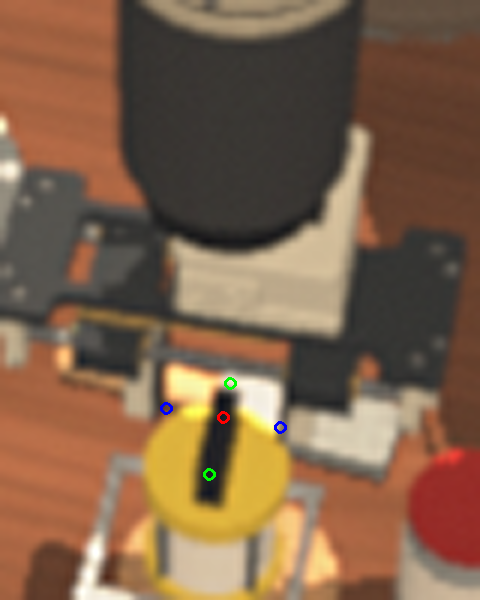

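Projections of the TCP and the fin ends agree with the image to about 2 mm. Descending and closing.

Call:
carry_out([
  [0.25,0.03,0,0,0,0],
  [0.25,0,0,0,0,0],
  [0.15,0,0,0,0,0],
  [0,0,0,0,0,0],
  [0,0,0,0,0,0],
])

```text
t: 17.7
eef_pos: [0.5087, 0.0256, 0.1407]
ee_rot: [2.814, 1.565, -0.232]
force: [0.3, 0.3, 0.1]
width: 0.0527
```

```bash
python3 plan.py 0.506 0.025 0.133 275.6 1
```

```text
at [0.5087 0.0256 0.1407] yang -84.5 rows 1 t 17.7 q6 70.1 F [0.3 0.3 0.1] w 0.0527
0 [0.193, 0.008, 0.07, -0.03, -0.085, -0.029]
```

Call:
carry_out([
  [0.18,0,0.07,0,-0.08,0],
  [0,0,0,0,0,0],
])

```text
t: 17.9
eef_pos: [0.5059, 0.0253, 0.1332]
ee_rot: [1.7, 1.569, -1.346]
force: [0.2, 0.5, 0.3]
width: 0.0527
```

Call:
carry_out([
  [0,0,0,0,0,0],
  [0,0,0,0,0,0],
  [0,0,0,0,0,0],
  [0,0,0,0,0,0],
  [0,0,0,0,0,0],
], hand=1, newtons=10)

```text
t: 18.4
eef_pos: [0.5063, 0.0254, 0.1337]
ee_rot: [2.18, 1.569, -0.866]
force: [0.7, -0.9, -0.2]
width: 0.018
```

Call:
carry_out([
  [0,0,0,0,0,0],
  [0,0,0,0,0,0],
  [0,0,0,0,0,0],
])

```text
t: 18.7
eef_pos: [0.5062, 0.0253, 0.1337]
ee_rot: [2.117, 1.569, -0.929]
force: [0.0, 0.8, 0.7]
width: 0.0139
```

Call:
carry_out([
  [0,0,0,0,0,0],
  [0,0,0,0,0,0],
], newtons=60)

```text
t: 18.9
eef_pos: [0.5062, 0.0253, 0.1337]
ee_rot: [2.144, 1.569, -0.902]
force: [-0.2, 0.6, -0.6]
width: 0.0138
```

```bash
python3 plan.py 0.506 0.025 0.16 275.6 1
```

```text
at [0.5062 0.0253 0.1337] yang -84.5 rows 1 t 18.9 q6 70.2 F [-0.2  0.6 -0.6] w 0.0138
0 [-0.657, 0.007, 0.005, -0.031, -0.017, -0.027]
```

Fin gripped at 13.8 mm. Lifting high to clear the bottle, then over to the dock.

Call:
carry_out([
  [-0.2,0,0,0,0,0],
  [-0.4,0,0,0,0,0],
  [-0.6,0,0,0,0,0],
  [-0.8,0,0,0,0,0],
  [-0.8,0,0,0,0,0],
])

```text
t: 19.4
eef_pos: [0.5008, 0.0243, 0.2439]
ee_rot: [0.261, 1.556, -2.786]
force: [1.1, 1.0, -3.2]
width: 0.0137
```

Call:
carry_out([
  [-0.8,0,0,0,0,0],
  [-0.7,0,0,0,0,0],
  [-0.5,0,0,0,0,0],
  [-0.2,0,0,0,0,0],
  [0,0,0,0,0,0],
])

```text
t: 19.9
eef_pos: [0.501, 0.0248, 0.3401]
ee_rot: [0.121, 1.56, -2.926]
force: [-0.0, 0.5, -4.7]
width: 0.0136
```

```bash
python3 plan.py 0.517 -0.301 0.345 245 14; python3 - <<'E'
from h import *
s,t=both(); cv2.imwrite("pics/o0.png",s["pixels"][50:300,150:450,::-1])
E
```

```text
at [0.501  0.0248 0.3401] yang -84.6 rows 14 t 19.9 q6 70.2 F [-0.   0.5 -4.7] w 0.0136
0 [-0.008, 0.582, 0.026, 0.542, 0.01, -0.004]
1 [-0.008, 0.583, 0.004, 0.542, 0.01, -0.004]
2 [-0.008, 0.582, -0.018, 0.542, 0.01, -0.004]
3 [-0.008, 0.581, -0.04, 0.542, 0.01, -0.004]
4 [-0.008, 0.579, -0.062, 0.542, 0.01, -0.004]
5 [-0.008, 0.577, -0.084, 0.542, 0.01, -0.004]
6 [-0.009, 0.573, -0.106, 0.542, 0.01, -0.004]
7 [-0.009, 0.569, -0.127, 0.542, 0.01, -0.004]
8 [-0.009, 0.563, -0.149, 0.542, 0.01, -0.004]
9 [-0.009, 0.557, -0.17, 0.542, 0.01, -0.004]
10 [-0.009, 0.55, -0.191, 0.542, 0.01, -0.004]
11 [-0.009, 0.543, -0.212, 0.542, 0.01, -0.004]
12 [-0.009, 0.534, -0.232, 0.542, 0.01, -0.004]
13 [-0.009, 0.525, -0.252, 0.542, 0.01, -0.004]
```

View pics/o0.png

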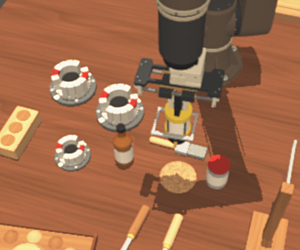

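The lantern is held upright over the empty mat, with the foot at about 0.21 m.

Call:
carry_out([
  [-0.05,0.2,0,0.2,0,0],
  [-0.02,0.4,0,0.45,0,0],
  [0,0.55,0,0.55,0,0],
  [0,0.6,-0.04,0.55,0,0],
  [0,0.6,-0.06,0.55,0,0],
])

```text
t: 20.5
eef_pos: [0.5046, -0.0716, 0.3353]
ee_rot: [0.273, 1.546, -2.939]
force: [0.6, -0.7, -2.7]
width: 0.0135
```

Call:
carry_out([
  [0,0.6,-0.08,0.55,0,0],
  [0,0.6,-0.1,0.55,0,0],
  [0,0.6,-0.12,0.55,0,0],
  [0,0.58,-0.14,0.55,0,0],
  [0,0.57,-0.16,0.55,0,0],
])

```text
t: 21.0
eef_pos: [0.5075, -0.1992, 0.3293]
ee_rot: [0.409, 1.535, -3.007]
force: [0.0, -0.3, -3.0]
width: 0.0133
```

```bash
python3 plan.py 0.517 -0.301 0.335 245 5
```

```text
at [ 0.5075 -0.1992  0.3293] yang -105.7 rows 5 t 21.0 q6 74.8 F [ 0.  -0.3 -3. ] w 0.0133
0 [-0.028, 0.477, -0.183, 0.464, 0.091, -0.049]
1 [-0.028, 0.471, -0.198, 0.464, 0.091, -0.049]
2 [-0.028, 0.464, -0.214, 0.464, 0.091, -0.049]
3 [-0.029, 0.457, -0.229, 0.464, 0.091, -0.049]
4 [-0.029, 0.449, -0.244, 0.464, 0.091, -0.049]
```

Call:
carry_out([
  [-0.05,0.5,-0.18,0.5,0.1,-0.05],
  [-0.05,0.45,-0.2,0.5,0.1,-0.05],
  [-0.05,0.4,-0.2,0.45,0.1,-0.05],
  [-0.05,0.3,-0.2,0.4,0.1,-0.05],
  [-0.03,0.2,-0.15,0.2,0.1,-0.05],
])

```text
t: 21.5
eef_pos: [0.5154, -0.2887, 0.3312]
ee_rot: [0.234, 1.562, 2.944]
force: [0.4, -0.2, -3.5]
width: 0.0137
```

Call:
carry_out([
  [0,0.1,-0.1,0.1,0,0],
  [0,0,0,0,0,0],
  [0,0,0,0,0,0],
])

```text
t: 21.8
eef_pos: [0.5171, -0.2951, 0.3298]
ee_rot: [0.203, 1.56, 2.905]
force: [0.2, 1.0, -3.5]
width: 0.0134
```

```bash
python3 plan.py 0.517 -0.301 0.23 245 4
```

```text
at [ 0.5171 -0.2951  0.3298] yang -115.2 rows 4 t 21.8 q6 75.7 F [ 0.2  1.  -3.5] w 0.0134
0 [0.624, 0.032, -0.022, -0.013, 0.039, -0.008]
1 [0.624, 0.032, -0.02, -0.013, 0.039, -0.008]
2 [0.624, 0.033, -0.018, -0.013, 0.039, -0.008]
3 [0.624, 0.033, -0.017, -0.013, 0.039, -0.008]
```

Call:
carry_out([
  [0.3,0.05,-0.02,0,0.04,0],
  [0.6,0.04,-0.02,0,0.04,0],
  [0.7,0.03,-0.02,0,0.04,0],
  [0.6,0.03,-0.02,0,0.04,0],
  [0.3,0,0,0,0,0],
])

```text
t: 22.3
eef_pos: [0.5179, -0.2996, 0.2265]
ee_rot: [3.055, 1.565, -0.521]
force: [-1.1, -0.0, -3.8]
width: 0.0133
```

Call:
carry_out([
  [0,0,0,0,0,0],
  [0,0,0,0,0,0],
])

```text
t: 22.5
eef_pos: [0.5171, -0.2987, 0.2248]
ee_rot: [2.699, 1.568, -0.876]
force: [-0.1, -1.1, -3.8]
width: 0.0136
```

```bash
python3 plan.py 0.517 -0.301 0.205 245 2; python3 - <<'E'
from h import *
s,t=both();np.save("f3.npy",np.array([s,t],object),allow_pickle=True);crop(s,180,110,80,120,6,"p0.png");crop(t,360,130,100,110,5,"p1.png")
E
```

```text
at [ 0.5171 -0.2987  0.2248] yang -114.9 rows 2 t 22.5 q6 76.3 F [-0.1 -1.1 -3.8] w 0.0136
0 [0.248, 0.027, -0.011, 0.018, -0.018, -0.008]
1 [0.248, 0.027, -0.011, 0.018, -0.018, -0.008]
```

View pics/p0.png

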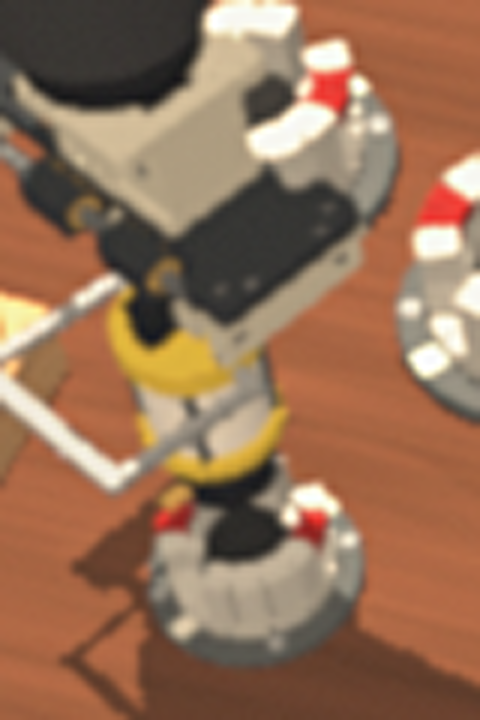

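View pics/p1.png

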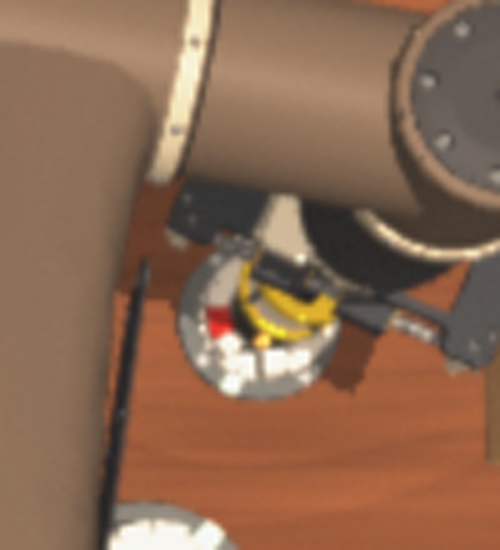

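```bash
python3 - <<'E'
from h import *
s,t=np.load("f3.npy",allow_pickle=True)
cv2.imwrite("pics/q0.png",s["pixels"][:,:,::-1])
E
```

```text
(no output)
```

View pics/q0.png

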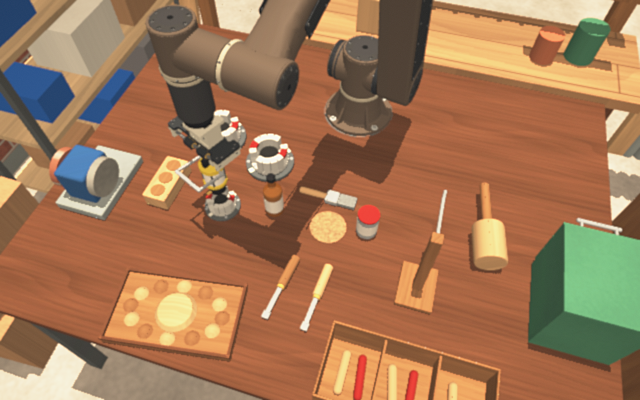

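```bash
python3 - <<'E'
from h import *
s,t=np.load("f3.npy",allow_pickle=True)
p,r,st=tcp(); M=r.as_matrix();print(M.round(3))
im=cv2.imread("pics/p0.png"); q=lambda p:tuple(int(v) for v in ((proj(s,p)-[180,110]+.5)*6-.5))
ft=p[2]-.1297
c=p[:2]
def circ(im,q,c,z,rad,col):
    pts=[q([c[0]+rad*np.cos(a),c[1]+rad*np.sin(a),z]) for a in np.linspace(0,2*np.pi,40)]
    cv2.polylines(im,[np.array(pts)],True,col,1)
circ(im,q,c,ft+.106,.034,(255,0,0));circ(im,q,c,ft+.042,.034,(255,0,0));circ(im,q,c,ft+.054,.034,(255,0,0))
circ(im,q,c,ft,.025,(0,255,255))
D=np.array([.517,-.301]); circ(im,q,D,.053,.042,(0,255,0));circ(im,q,D,.01,.055,(0,255,0));circ(im,q,D,.053,.027,(0,255,0))
a=np.radians(-25)
for sg in(1,-1):
    cv2.circle(im,q([c[0]+sg*.038*np.cos(a),c[1]+sg*.038*np.sin(a),ft+.014]),4,(255,0,255),1)
    cv2.circle(im,q([D[0]+sg*.050*np.cos(a),D[1]+sg*.050*np.sin(a),.010]),4,(0,255,0),1)
cv2.imwrite("pics/p2.png",im)
im=cv2.imread("pics/p1.png"); q=lambda p:tuple(int(v) for v in ((proj(t,p)-[360,130]+.5)*5-.5))
circ(im,q,c,ft+.124,.034,(255,0,0));circ(im,q,c,ft+.042,.034,(255,0,0));circ(im,q,D,.01,.055,(0,255,0));circ(im,q,D,.053,.042,(0,255,0))
cv2.circle(im,q([c[0]-.038*np.cos(a),c[1]-.038*np.sin(a),ft+.014]),4,(255,0,255),1)
cv2.imwrite("pics/p3.png",cv2.resize(im,None,fx=1.05,fy=1.05))
E
```

```text
[[ 0.003 -0.42  -0.907]
 [-0.002 -0.907  0.42 ]
 [-1.     0.001 -0.004]]
```

View pics/p2.png

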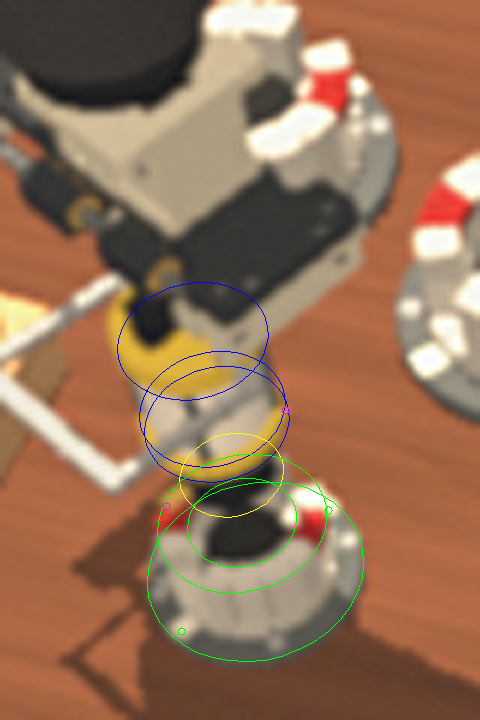

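View pics/p3.png

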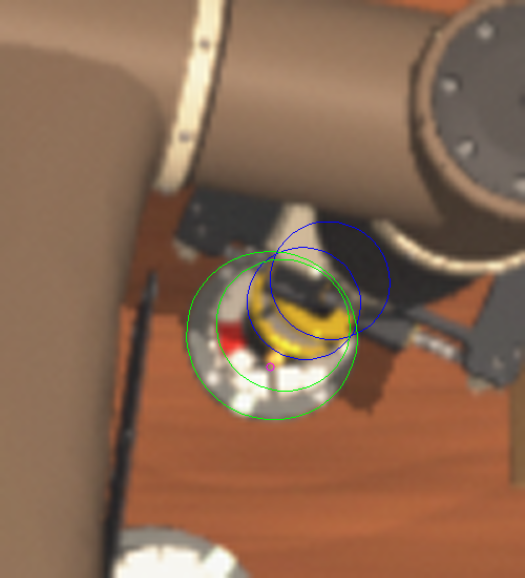

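```bash
python3 - <<'E'
from h import *
s,t=np.load("f3.npy",allow_pickle=True)
p,r,st=tcp()
u0,v0,k=392,172,16
im=cv2.resize(t["pixels"][v0:v0+38,u0:u0+45,::-1],None,fx=k,fy=k,interpolation=cv2.INTER_CUBIC)
q=lambda p:tuple(int(v) for v in ((proj(t,p)-[u0,v0]+.5)*k-.5))
def circ(im,c,z,rad,col):
    pts=[q([c[0]+rad*np.cos(a),c[1]+rad*np.sin(a),z]) for a in np.linspace(0,2*np.pi,40)]
    cv2.polylines(im,[np.array(pts)],True,col,1)
ft=p[2]-.1297;c=p[:2]
circ(im,c,ft+.124,.034,(255,0,0));circ(im,c,ft+.106,.034,(255,128,0));circ(im,c,ft+.042,.034,(255,0,255));circ(im,c,ft+.054,.034,(255,0,255))
cv2.imwrite("pics/p4.png",im)
E
```

```text
(no output)
```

View pics/p4.png

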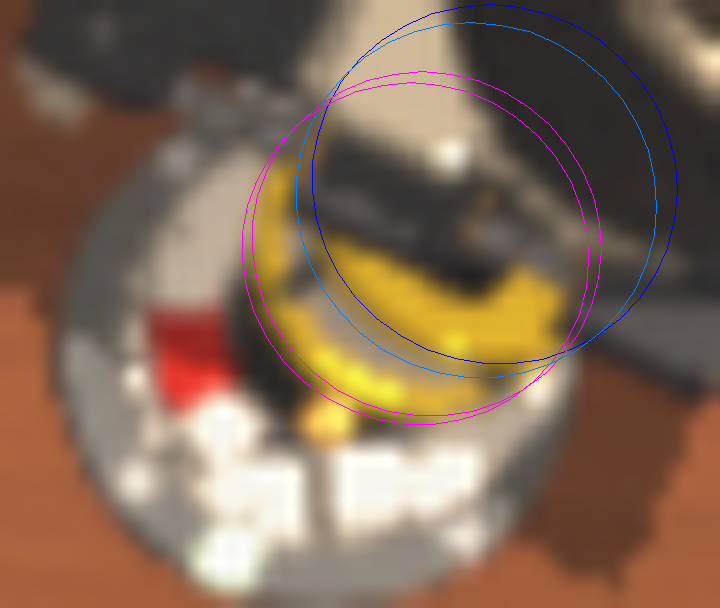

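```bash
python3 - <<'E'
from h import *
s,t=np.load("f3.npy",allow_pickle=True)
p,r,st=tcp();D=np.array([.517,-.301])
for f,u0,v0,k,n in((t,392,172,16,"r1.png"),(s,198,178,13,"r0.png")):
    f=np.load("f0.npy",allow_pickle=True)[0 if f is s else 1]
    im=cv2.resize(f["pixels"][v0:v0+42,u0:u0+48,::-1],None,fx=k,fy=k,interpolation=cv2.INTER_CUBIC)
    q=lambda p:tuple(int(v) for v in ((proj(f,p)-[u0,v0]+.5)*k-.5))
    a=np.radians(-25); d=np.array([np.cos(a),np.sin(a)]);nn=np.array([-d[1],d[0]])
    for sg in(1,-1):
      for w in(-.007,.007):
        A=D+sg*.027*d+w*nn;B=D+sg*.042*d+w*nn
        cv2.line(im,q([*A,.053]),q([*B,.053]),(255,0,0),1)
      cv2.line(im,q([*(D+sg*.042*d),.01]),q([*(D+sg*.055*d),.01]),(0,200,0),1)
    for z,rad in((.053,.042),(.053,.027),(.01,.055)):
        pts=[q([D[0]+rad*np.cos(x),D[1]+rad*np.sin(x),z]) for x in np.linspace(0,6.283,40)]
        cv2.polylines(im,[np.array(pts)],True,(255,255,0),1)
    cv2.imwrite("pics/"+n,im)
E
```

```text
(no output)
```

View pics/r0.png

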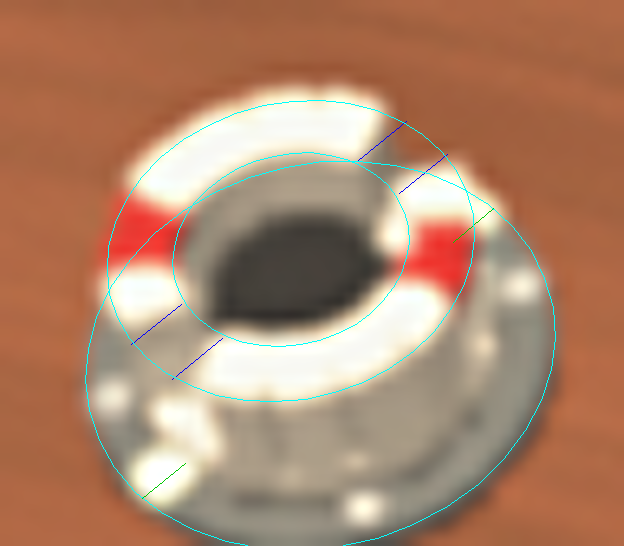

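View pics/r1.png

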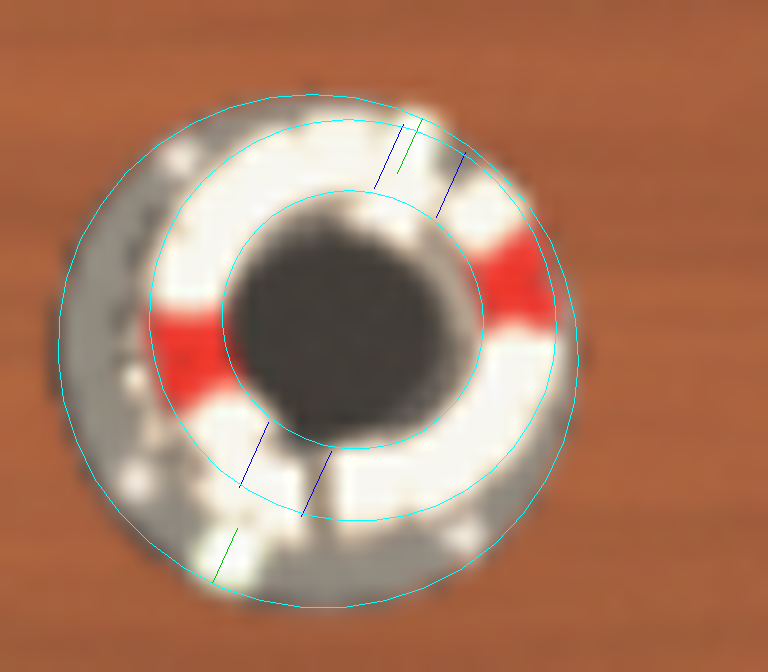

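Overlays of the predicted circles agree with both images to about 1 px, for the dock disc, collar, reds and marks as well as the lantern caps. The dock is at (0.517,-0.301) with yaw -25°, so I'll align there and lower.

Call:
carry_out([
  [0.2,0.05,-0.02,0.03,0,0],
  [0.3,0.02,0,0,0,0],
  [0.1,0,0,0,0,0],
  [0,0,0,0,0,0],
])

```text
t: 23.0
eef_pos: [0.5182, -0.3023, 0.2017]
ee_rot: [3.129, 1.563, -0.449]
force: [0.3, 0.3, -3.4]
width: 0.0135
```

```bash
python3 plan.py 0.517 -0.301 0.185 245 1
```

```text
at [ 0.5182 -0.3023  0.2017] yang -115.0 rows 1 t 23.0 q6 76.5 F [ 0.3  0.3 -3.4] w 0.0135
0 [0.418, -0.017, 0.045, 0.004, -0.112, -0.001]
```

Call:
carry_out([
  [0.15,-0.02,0.04,0,-0.1,0],
  [0.15,0,0,0,0,0],
  [0,0,0,0,0,0],
  [0,0,0,0,0,0],
])

```text
t: 23.4
eef_pos: [0.5171, -0.3009, 0.1886]
ee_rot: [1.429, 1.571, -2.149]
force: [0.5, -0.3, -4.3]
width: 0.0136
```

```bash
python3 plan.py 0.517 -0.301 0.17 245 1
```

```text
at [ 0.5171 -0.3009  0.1886] yang -115.0 rows 1 t 23.4 q6 76.5 F [ 0.5 -0.3 -4.3] w 0.0136
0 [0.464, 0.003, 0.002, 0.003, 0.001, -0.004]
```

Call:
carry_out([
  [0.12,0,0,0,0,0],
  [0.12,0,0,0,0,0],
  [0,0,0,0,0,0],
])

```text
t: 23.7
eef_pos: [0.5173, -0.3009, 0.1785]
ee_rot: [2.901, 1.57, -0.676]
force: [-1.7, -0.9, -3.0]
width: 0.0138
```

Call:
carry_out([
  [0.12,0,0,0,0,0],
  [0.06,0,0,0,0,0],
  [0,0,0,0,0,0],
])

```text
t: 24.0
eef_pos: [0.5173, -0.301, 0.1706]
ee_rot: [2.797, 1.57, -0.781]
force: [0.0, 0.6, -2.3]
width: 0.0137
```

```bash
python3 plan.py 0.517 -0.301 0.165 245 1; python3 - <<'E'
from h import *
s,t=both();crop(s,190,150,60,80,7,"u0.png");crop(t,380,160,60,60,9,"u1.png")
E
```

```text
at [ 0.5173 -0.301   0.1706] yang -115.0 rows 1 t 24.0 q6 76.5 F [ 0.   0.6 -2.3] w 0.0137
0 [0.14, 0.004, 0.006, 0.004, -0.008, -0.003]
```

View pics/u0.png

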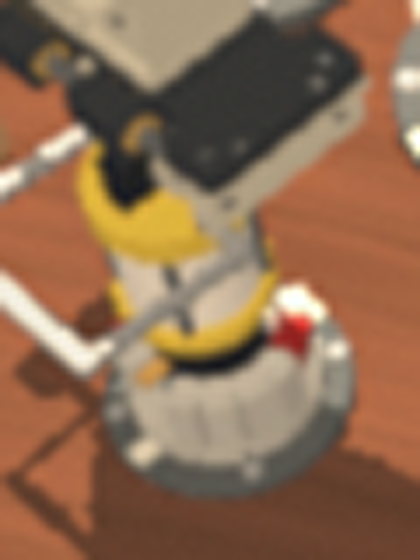

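View pics/u1.png

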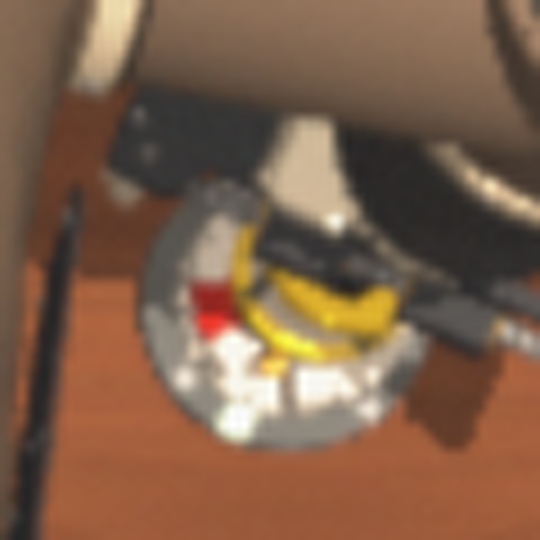

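The foot has entered the bore, and the near lug at scene crop (150,372) sits over its slot. Pressing down in steps.

Call:
carry_out([
  [0.1,0,0,0,0,0],
  [0.1,0,0,0,0,0],
  [0,0,0,0,0,0],
])

```text
t: 24.4
eef_pos: [0.518, -0.3014, 0.1639]
ee_rot: [2.992, 1.568, -0.585]
force: [-1.3, 1.9, 2.7]
width: 0.0133
```

Call:
carry_out([
  [0.12,0,0,0,0,0],
  [0.12,0,0,0,0,0],
])

```text
t: 24.6
eef_pos: [0.5182, -0.3016, 0.1563]
ee_rot: [2.965, 1.566, -0.611]
force: [-3.3, 3.8, 6.6]
width: 0.0136
```

```bash
python3 plan.py 0.517 -0.301 0.144 245 1
```

```text
at [ 0.5182 -0.3016  0.1563] yang -114.9 rows 1 t 24.6 q6 76.5 F [-3.3  3.8  6.6] w 0.0136
0 [0.308, -0.001, 0.035, 0.02, -0.064, -0.011]
```

Call:
carry_out([
  [0.13,-0.01,0.04,0,-0.06,0],
  [0.13,0,0,0,0,0],
])

```text
t: 24.8
eef_pos: [0.5183, -0.3014, 0.1488]
ee_rot: [2.846, 1.566, -0.729]
force: [-4.1, 2.8, 10.6]
width: 0.0139
```

```bash
python3 plan.py 0.517 -0.301 0.144 245 1
```

```text
at [ 0.5183 -0.3014  0.1488] yang -114.9 rows 1 t 24.8 q6 76.5 F [-4.1  2.8 10.6] w 0.0139
0 [0.12, 0.005, 0.035, 0.036, -0.068, -0.021]
```

Call:
carry_out([
  [0.13,0,0.04,0,-0.06,0],
  [0.08,0,0,0,0,0],
])

```text
t: 25.0
eef_pos: [0.5184, -0.3015, 0.1437]
ee_rot: [2.78, 1.565, -0.794]
force: [-5.5, 4.8, 14.2]
width: 0.0136
```

```bash
python3 plan.py 0.517 -0.301 0.1435 245 1
```

```text
at [ 0.5184 -0.3015  0.1437] yang -114.8 rows 1 t 25.0 q6 76.5 F [-5.5  4.8 14.2] w 0.0136
0 [0.006, 0.002, 0.037, 0.053, -0.075, -0.028]
```

Foot at about 14 mm. Twisting clockwise (positive about the tool's x), with a slight downward bias.

Call:
carry_out([
  [0.05,0,0.05,0.8,-0.05,0],
  [0.05,0,0.03,0.8,-0.05,0],
])

```text
t: 25.2
eef_pos: [0.518, -0.301, 0.1436]
ee_rot: [2.908, 1.565, -0.778]
force: [-0.9, 1.9, 10.0]
width: 0.0133
```

```bash
python3 plan.py 0.517 -0.301 0.1435 187 8
```

```text
at [ 0.518  -0.301   0.1436] yang -121.2 rows 8 t 25.2 q6 70.1 F [-0.9  1.9 10. ] w 0.0133
0 [0.0, 0.001, 0.003, 1.618, -0.01, 0.002]
1 [0.0, 0.002, 0.002, 1.618, -0.01, 0.002]
2 [0.0, 0.002, 0.002, 1.618, -0.01, 0.002]
3 [0.0, 0.002, 0.002, 1.618, -0.01, 0.002]
4 [0.0, 0.003, 0.002, 1.618, -0.01, 0.002]
5 [0.0, 0.003, 0.001, 1.618, -0.01, 0.002]
6 [0.0, 0.003, 0.001, 1.618, -0.01, 0.002]
7 [0.0, 0.003, 0.001, 1.618, -0.01, 0.002]
```

Call:
carry_out([
  [0.05,0,0,0.9,0,0],
  [0.05,0,0,0.9,0,0],
  [0.05,0,0,0.9,0,0],
  [0.05,0,0,0.9,0,0],
])

```text
t: 25.6
eef_pos: [0.5185, -0.301, 0.1422]
ee_rot: [-3.039, 1.561, -0.701]
force: [-4.4, 4.7, 10.9]
width: 0.0132
```

```bash
python3 plan.py 0.517 -0.301 0.1435 187 1; python3 -c "
from h import *
print(tcp()[2]['moment'])"
```

```text
at [ 0.5185 -0.301   0.1422] yang -136.0 rows 1 t 25.6 q6 55.1 F [-4.4  4.7 10.9] w 0.0132
0 [-0.032, 0.027, 0.026, 9.244, -0.124, 0.056]
[2.32033396 1.81885005 0.2026235 ]
```

Call:
carry_out([
  [0,0.02,0.03,0.9,-0.1,0.05],
  [0.03,0,0,0.9,0,0],
  [0.04,0,0,0.9,0,0],
  [0.03,0,0,0.9,0,0],
])

```text
t: 26.0
eef_pos: [0.5189, -0.3005, 0.1446]
ee_rot: [-2.836, 1.563, -0.757]
force: [-3.6, 4.1, 8.7]
width: 0.0139
```

```bash
python3 plan.py 0.517 -0.301 0.1435 187 1; python3 - <<'E'
from h import *
print(tcp()[2]['moment'])
s,t=both();crop(s,180,140,75,90,7,"v0.png")
E
```

```text
at [ 0.5189 -0.3005  0.1446] yang -150.8 rows 1 t 26.0 q6 40.2 F [-3.6  4.1  8.7] w 0.0139
0 [0.026, 0.049, 0.012, 5.538, -0.1, 0.055]
[1.67951209 1.81084534 0.1622356 ]
```

View pics/v0.png

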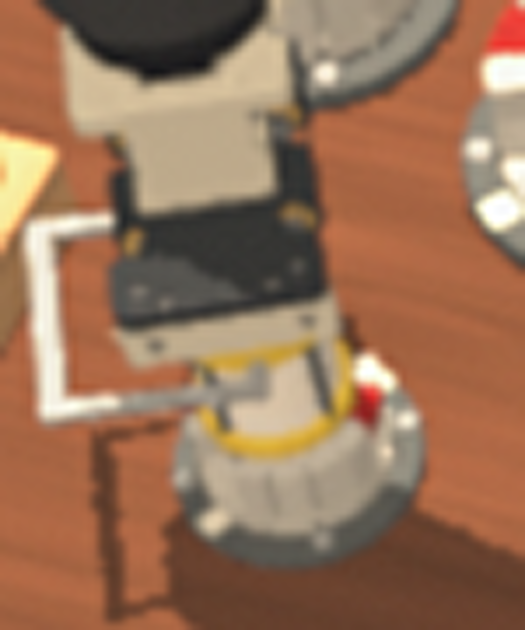

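The lantern turns with the gripper, the bail now pointing left in the scene view. About 36° done, so continuing to the stop.

Call:
carry_out([
  [0.06,0.04,0.01,0.9,-0.1,0.05],
  [0.05,0,0,0.9,0,0],
  [0.05,0,0,0.9,0,0],
  [0.04,0,0,0.9,0,0],
])

```text
t: 26.5
eef_pos: [0.5196, -0.3005, 0.1434]
ee_rot: [-2.279, 1.564, -0.455]
force: [-3.5, 4.6, 8.8]
width: 0.0139
```

Call:
carry_out([
  [0.04,0,0,0.9,-0.05,0.05],
  [0.04,0,0,0.9,0,0],
])

```text
t: 26.7
eef_pos: [0.5196, -0.3005, 0.1434]
ee_rot: [-2.196, 1.567, -0.501]
force: [-6.6, 2.8, 10.9]
width: 0.0135
```

```bash
python3 plan.py 0.517 -0.301 0.1435 187 1; python3 -c "
from h import *
print(tcp()[2]['moment'])"
```

```text
at [ 0.5196 -0.3005  0.1434] yang -172.9 rows 1 t 26.7 q6 18.4 F [-6.6  2.8 10.9] w 0.0135
0 [-0.002, 0.066, -0.004, 0.028, -0.028, 0.039]
[1.33640662 2.71598087 0.55156035]
```

Call:
carry_out([
  [0.04,0.03,0,0.6,0,0],
  [0.04,0,0,0.6,0,0],
])

```text
t: 26.9
eef_pos: [0.5181, -0.3009, 0.1434]
ee_rot: [-2.415, 1.566, -0.804]
force: [-2.9, 4.1, 9.7]
width: 0.0137
```

```bash
python3 plan.py 0.517 -0.301 0.155 187 1; python3 -c "
from h import *
print(tcp()[2]['moment'])"
```

```text
at [ 0.5181 -0.3009  0.1434] yang -177.7 rows 1 t 26.9 q6 13.5 F [-2.9  4.1  9.7] w 0.0137
0 [-0.29, 0.028, -0.004, -1.18, -0.052, 0.043]
[1.75136199 1.70690507 1.17787866]
```

The z moment rose to 1.2 N·m at about 60°, so it's at the stop. Easing the twist a little and letting it rise.

Call:
carry_out([
  [0,0,0,-0.4,0,0],
  [-0.08,0,0,0,0,0],
  [-0.1,0,0,0,0,0],
])

```text
t: 27.2
eef_pos: [0.5169, -0.2993, 0.1485]
ee_rot: [-2.702, 1.57, -1.06]
force: [1.7, -0.9, -12.9]
width: 0.0135
```

Call:
carry_out([
  [-0.08,0,0,0,0,0],
  [-0.04,0,0,0,0,0],
  [0,0,0,0,0,0],
])

```text
t: 27.5
eef_pos: [0.5175, -0.2996, 0.1529]
ee_rot: [-3.057, 1.569, -1.414]
force: [-0.4, 0.7, -5.0]
width: 0.0139
```

```bash
python3 plan.py 0.517 -0.301 0.155 187 1; python3 -c "
from h import *
print(tcp()[2]['moment'])"
```

```text
at [ 0.5175 -0.2996  0.1529] yang -175.9 rows 1 t 27.5 q6 15.4 F [-0.4  0.7 -5. ] w 0.0139
0 [-0.052, 0.014, -0.033, -0.722, -0.02, 0.001]
[ 0.37921909 -0.02029107  0.71600543]
```

```bash
python3 - <<'E'
from h import *
s,t=both();np.save("f4.npy",np.array([s,t],object),allow_pickle=True)
u0,v0,k=185,150,9
im=cv2.resize(s["pixels"][v0:v0+80,u0:u0+65,::-1],None,fx=7.5,fy=7.5,interpolation=cv2.INTER_CUBIC);k=7.5
q=lambda p:tuple(int(v) for v in ((proj(s,p)-[u0,v0]+.5)*k-.5))
D=np.array([.517,-.301])
cv2.imwrite("pics/w1.png",im)
for ft,col in((.0255,(255,0,0)),(.0165,(0,255,0))):
  for z in(.042,.054):
    pts=[q([D[0]+.034*np.cos(x),D[1]+.034*np.sin(x),ft+z]) for x in np.linspace(0,6.283,40)]
    cv2.polylines(im,[np.array(pts)],True,col,1)
cv2.imwrite("pics/w0.png",im)
E
```

```text
(no output)
```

View pics/w0.png

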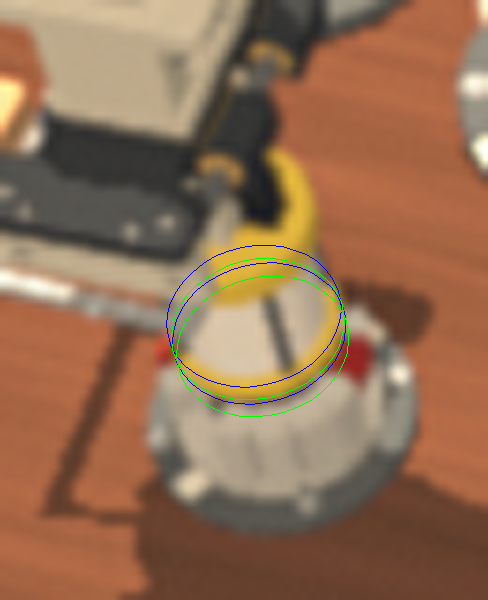

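View pics/w1.png

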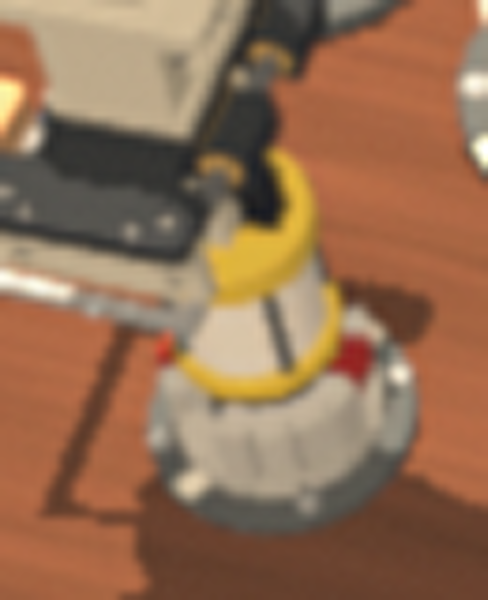

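The base cap matches the 25.5 mm foot height (blue outline), and the tool feels a downward hold, so the lantern is locked. Relaxing the grip and releasing.

Call:
carry_out([
  [0.03,0,0,-0.2,0,0],
  [0,0,0,0,0,0],
], newtons=15)

```text
t: 27.8
eef_pos: [0.518, -0.3003, 0.1544]
ee_rot: [-2.508, 1.567, -0.851]
force: [-2.4, 2.3, 2.2]
width: 0.0138
```

Call:
carry_out([
  [0,0,0,0,0,0],
  [0,0,0,0,0,0],
  [0,0,0,0,0,0],
  [0,0,0,0,0,0],
], hand=0.55)

```text
t: 28.2
eef_pos: [0.5194, -0.3013, 0.1563]
ee_rot: [-2.241, 1.562, -0.585]
force: [0.6, 0.0, 0.1]
width: 0.0376
```

Call:
carry_out([
  [-0.15,0,0,0,0,0],
  [-0.4,0,0,0,0,0],
  [-0.6,0,0,0,0,0],
  [-0.7,0,0,0,0,0],
  [-0.7,0,0,0,0,0],
])

```text
t: 28.7
eef_pos: [0.5165, -0.3002, 0.2581]
ee_rot: [2.458, 1.568, -2.17]
force: [0.4, 0.2, -0.1]
width: 0.0396
```

Call:
carry_out([
  [-0.7,0,0,0,0,0],
  [-0.7,0,0,0,0,0],
  [-0.4,0,0,0,0,0],
  [0,0,0,0,0,0],
])

```text
t: 29.1
eef_pos: [0.5176, -0.3009, 0.3397]
ee_rot: [-2.37, 1.562, -0.714]
force: [0.6, 0.5, 0.3]
width: 0.0395
```

```bash
python3 plan.py 0.517 -0.16 0.34 187 9; python3 - <<'E'
from h import *
s,t=both(); crop(s,170,150,85,85,7,"x0.png")
E
```

```text
at [ 0.5176 -0.3009  0.3397] yang -175.2 rows 9 t 29.1 q6 16.1 F [0.6 0.5 0.3] w 0.0395
0 [-0.003, -0.031, 0.39, -0.06, -0.01, 0.009]
1 [-0.003, -0.033, 0.39, -0.06, -0.01, 0.009]
2 [-0.003, -0.035, 0.39, -0.06, -0.01, 0.009]
3 [-0.002, -0.036, 0.39, -0.06, -0.01, 0.009]
4 [-0.002, -0.038, 0.39, -0.06, -0.01, 0.009]
5 [-0.002, -0.039, 0.389, -0.06, -0.01, 0.009]
6 [-0.002, -0.041, 0.389, -0.06, -0.01, 0.009]
7 [-0.001, -0.043, 0.389, -0.06, -0.01, 0.009]
8 [-0.001, -0.044, 0.389, -0.06, -0.01, 0.009]
```

View pics/x0.png

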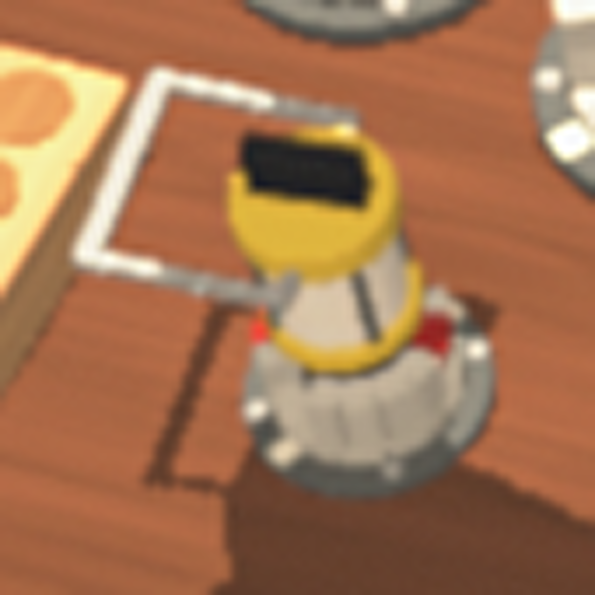

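The lantern is free and standing in the dock. Moving aside for a top-view check.

Call:
carry_out([
  [0,-0.03,0.4,0,0,0],
  [0,-0.03,0.6,0,0,0],
  [0,-0.03,0.6,0,0,0],
  [0,-0.03,0.6,0,0,0],
  [0,-0.03,0.6,0,0,0],
])

```text
t: 29.7
eef_pos: [0.5103, -0.1839, 0.3288]
ee_rot: [1.62, 1.562, -3.013]
force: [0.9, 0.8, 0.2]
width: 0.0397
```

Call:
carry_out([
  [0,-0.03,0.6,0,0,0],
  [0,-0.03,0.6,0,0,0],
  [0,-0.03,0.5,0,0,0],
  [0,0,0.2,0,0,0],
  [0,0,0,0,0,0],
])

```text
t: 30.2
eef_pos: [0.5038, -0.0996, 0.3229]
ee_rot: [1.5, 1.553, -3.129]
force: [-0.6, -0.5, 1.1]
width: 0.0396
```

```bash
python3 - <<'E'
from h import *
s,t=both();np.save("f5.npy",np.array([s,t],object),allow_pickle=True)
crop(t,385,165,85,60,9,"y1.png");cv2.imwrite("pics/y0.png",s["pixels"][:,:,::-1]);print(tcp()[0])
E
```

```text
[ 0.50403664 -0.10063384  0.32308866]
```

View pics/y1.png

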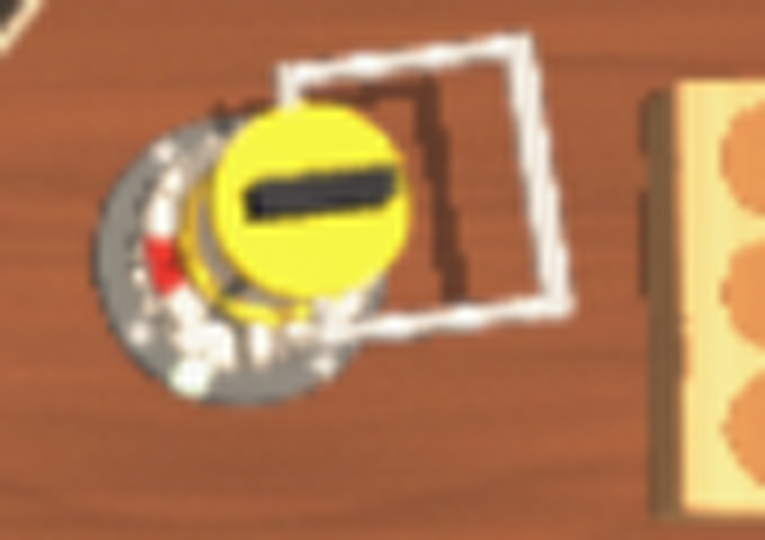

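View pics/y0.png

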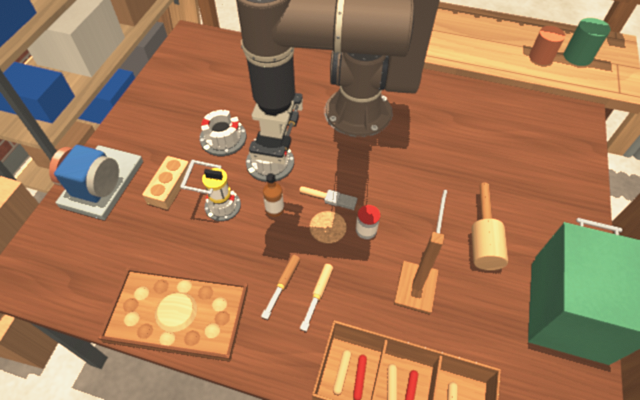

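```bash
python3 - <<'E'
from h import *
s,t=np.load("f5.npy",allow_pickle=True)
tp=lambda x,y:(385+(x+.5)/9-.5,165+(y+.5)/9-.5)
a,b=onz(t,*tp(396,182),.1775),onz(t,*tp(246,202),.1775);d=a-b
print("fin",(a+b)/2,np.degrees(np.arctan2(d[1],d[0])),np.linalg.norm(d))
a,b=onz(t,*tp(287,68),.147),onz(t,*tp(522,42),.147);d=b-a;print("bail arm",np.degrees(np.arctan2(d[1],d[0])))
print("cap",onz(t,*tp(311,201),.1495))
s0=np.load("f0.npy",allow_pickle=True)
for f,g,n in((s,s0[0],"s"),(t,s0[1],"t")):
    m=(np.abs(f["pixels"].astype(int)-g["pixels"]).max(2)>60).astype(np.uint8)*255; cv2.imwrite(f"pics/diff_{n}.png",m)
E
```

```text
fin [ 0.51555912 -0.29988902  0.1775    ] -82.1597009150202 0.05166132506083262
bail arm -83.4414710204701
cap [ 0.51696325 -0.30163005  0.1495    ]
```

View pics/diff_s.png

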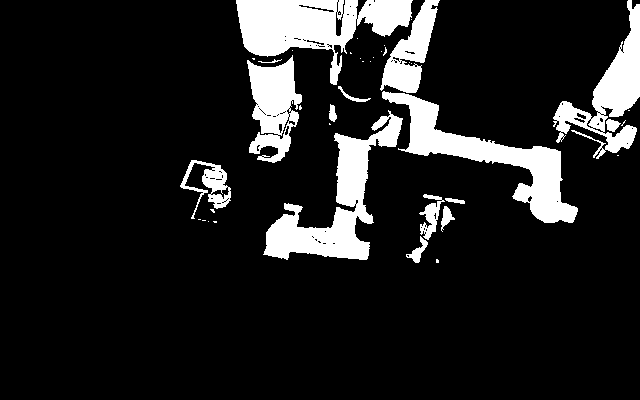

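Fin yaw is about -83°, 58° from the slots and so inside the 46–60° notches. Apart from the lantern, only the arm and its shadows changed from the first image.

```bash
python3 -c "
from station import arm
print(arm.job_done())"
```

```text
the job is handed in; nothing more can be done
None
```

I finished the job and handed it in at about 30 s of the 72 s. The lantern is locked in the smallest dock and the gripper is clear of it.

**What I did**
- **Hook to mat:** I took the lantern off the hook by its bail and stood it upright on the cork mat. Then I let go completely, and the bail folded down.
- **Mat to dock:** I gripped the fin, carried the lantern over the bottle and lowered it with the lugs in the open slots. I pushed the foot down to about 14 mm above the table, twisted clockwise until the torque rose at the stop, let it spring up and released it.

**Last checks**
- **Locked height:** before release, the yellow base cap lined up with a foot height of 25.5 mm, inside the 25–26 mm for locked, and the lantern resisted being raised. I didn't re-measure the height after letting go.
- **Locked angle:** after letting go, the fin and bail read -82° and -83° in the top view. That is about 58° from the slots, inside the 46–60° notches.
- **Position:** the lantern's axis is within about 2 mm of the dock's centre.
- **Other things on the bench:** comparing scene images before and after shows only the lantern, the arm and its shadows changed.

**Small disagreements**
- The lantern stood about 12 mm off the mat's centre, but fully on the mat.
- At the stop the gripper had turned about 63° while the lantern can only turn 60°, so the fin probably twisted slightly in the fingers. Its height in the grip also seems to have shifted by 2–3 mm.

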